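Make up the slicer's change-part tray for round chips

TASK

The chip slicer is going over to plain round slices, so make up its change-part tray: flip the toggle clamp on the setting jig right up to free the plain-edged knife cassette, and put the cassette, the straight upright feed tube and the white hand pusher each in the nest of the grey tray that is cut to its shape, lowered gently (not dropped) and sitting flat on the nest's floor. Leave the leaning feed tube and the crinkle-edged cassette where they are, and leave the clamp open.

Things in the scene. Friction and masses are not known exactly. Their poses are not given: they have to be found in the camera images.
- jig: Fixed knife-setting jig: aluminium plate 270 (x) x 100 x 12 mm; origin centre of underside, z up. Cassette seat on its -x half (rest pads, low stops only near the cassette's ends). On the +x half a horizontal toggle clamp, cheeks 48 mm high; its red grip, 76 (x) x 18 (y) x 13 mm, points to +x, centre when closed at jig (138, 0, 45) mm, hinge parallel to jig y at jig (50, 0, 40) mm.
- clamp_handle (a joint): Clamp handle angle, rad: 0 closed (grip level), 1.2 fully open at its stop (grip steeply up, its end 160 mm high); over 0.95 is open. About 2 N at the grip; stays where left. The arm rises with it to stand over jig x 20 to 60 mm, 105 mm high, clear of the cassette; closed, it is past centre and holds the cassette down.
- knife_cassette: Plain-edged knife cassette, 0.35 kg: steel frame 120 (x) x 44 (y) x 18 (z) mm, a bright straight-edged blade in its long window. Origin centre of underside, z up. Starts clamped in the jig at jig (-70, 0, 18) mm, x along jig x; the sides of its middle 78 mm are free for fingers. Either way round will do.
- feed_tube: Straight feed tube, 0.25 kg: steel tube of 44 mm outside diameter (3 mm wall) standing upright on a square flange 56 x 56 x 6 mm, 70 mm high in all; x and y along the flange's sides. Origin at the centre of its underside, z up.
- pusher: White plastic hand pusher, 0.12 kg, standing upright: barrel 38 mm diameter from 0 to 35 mm, collar 52 mm diameter to 41 mm, round grip 28 mm diameter from 41 to 78 mm with a domed top at 84 mm. Origin at the centre of its underside, z up.
- nest_long: Nest for the knife cassette: white block 92 (x) x 150 (y) x 12 mm with a centred rectangular pocket 60 (x) x 136 (y) mm. Origin centre of underside, z up; pocket floor 6 mm, rim 12 mm above it. Three nests lie fixed in a grey tray (300 x 164 mm, its rim 18 mm above the nests' origins) side by side along their x, 96 mm apart, in any order.
- nest_square: Nest for the straight feed tube: the same block with a square pocket 74 x 74 mm, sides along the nest's x and y; floor 6 mm and rim 12 mm above its origin (centre of the underside).
- nest_round: Nest for the hand pusher: the same block with a round pocket of 56 mm diameter; floor 6 mm and rim 12 mm above its origin (centre of the underside).
- leaning_tube: Look-alike to leave alone: feed tube of the same diameter and flange, but with the tube leaning over towards its own +x; about 75 mm high, reaching 45 mm out from its origin (centre of the underside).
- crinkle_cassette: Look-alike to leave alone: knife cassette of the same frame, 120 (x) x 44 (y) x 18 mm, but with a scalloped blade edge, lying loose on the table. Origin at the centre of its underside.
Not all that is in view belongs to the job. Leave any purple look-alike of the nest_long alone. What is shaped like the knife_cassette but blue is not meant.

How it is judged:
On the way:
1. the clamp is flipped open with the knife cassette still in the jig's seat (value of joint clamp_handle above 0.95 rad and horizontal distance between knife_cassette and jig below 0.085 m and z of knife_cassette in the frame of jig below 0.025 m), for 0.2 s.
At the end, for the whole second after the job is handed in: Cassette in the long nest, straight tube in the square, pusher in the round: each within 14 mm of the nest's centre and 4 mm of the pocket floor, upright to 0.12 rad, at rest, released. Clamp handle open past 0.95 rad. Leaning tube and crinkle cassette within 30 mm of where they began (horizontal distance between knife_cassette and nest_long below 0.014 m and z of knife_cassette in the frame of nest_long between 0.002 and 0.01 m and angle between each of knife_cassette, feed_tube, pusher's own z axis and vertical below 0.12 rad and linear speed of each of knife_cassette, feed_tube, pusher below 0.02 m/s and angular speed of each of knife_cassette, feed_tube, pusher below 0.2 rad/s and contact force between each of knife_cassette, feed_tube, pusher and the fingers below 0.05 N and horizontal distance between feed_tube and nest_square below 0.014 m and z of feed_tube in the frame of nest_square between 0.002 and 0.01 m and horizontal distance between pusher and nest_round below 0.014 m and z of pusher in the frame of nest_round between 0.002 and 0.01 m and value of joint clamp_handle above 0.95 rad and distance of each of leaning_tube, crinkle_cassette from where it was at the start of the episode below 0.03 m); the robot touches nothing.
It fails at once if the knife cassette is dropped or thrown (faster than 0.65 m/s while not held by the fingers) (contact force between knife_cassette and the fingers below 0.01 N and linear speed of knife_cassette above 0.65 m/s).
It fails at once if the feed tube is dropped or thrown (faster than 0.65 m/s while not held by the fingers) (contact force between feed_tube and the fingers below 0.01 N and linear speed of feed_tube above 0.65 m/s).
It fails at once if the pusher is dropped or thrown (faster than 0.65 m/s while not held by the fingers) (contact force between pusher and the fingers below 0.01 N and linear speed of pusher above 0.65 m/s).
It fails at once if the leaning tube, which does not belong, is moved by more than 30 mm (distance of leaning_tube from where it was at the start of the episode above 0.03 m).
It fails at once if the crinkle cassette, which does not belong, is moved by more than 30 mm (distance of crinkle_cassette from where it was at the start of the episode above 0.03 m).
It also fails if it takes over 99 s, if anything falls off the work surface, if the arm or the gripper's body presses on something with over 40 N, if the wrist force passes 120 N, or if a joint passes its speed limit or range.

ROBOT

A 7-joint arm with a two-finger parallel gripper is mounted at the origin on the work surface. World frame = base frame: x ahead of the robot, y to its left, z up, the work surface at z = 0. Lengths are in m, angles in rad, forces in N, time in s.
With the tool pointing down it reaches from about 0.425 to 1.025 m from the base axis. Payload 9.4 kg.
Tool frame: the origin (TCP) lies midway between the tips of the shut fingers; the grasp point (between the pads) lies arm.pinch_z behind it (arm.pinch_z is the distance from the TCP to the grasp point, in m); z points along the fingers, y is the direction in which the jaws open and shut (so a half turn about z gives the same grasp; the last joint's range is limited). The gripper opens to 85 mm and grips with 20 to 120 N. Pads are 22 mm wide; open, the fingers measure 114 mm over their backs; the gripper's body (76 mm by 85 mm) begins 54 mm behind the grasp point. The pads swing forward as they close: fully open they stand 13 mm farther back than shut.
Start: joints at [-0.077, 0.599, -0.003, 1.599, 0.002, 0.943, -0.08], TCP at [0.725, -0, 0.231] pointing down, gripper open.
Joint ranges: [-2.57, 2.57], [-0.35, 1.97], [-1.29, 1.29], [0.11, 2.56], [-1.05, 4.19], [0.11, 1.86], [-2.63, 2.63]. Speed limits (rad/s): [2.22, 2.22, 3.01, 3.01, 3.14, 3.14, 3.14].

INTERFACE

Orientations are given as a unit quaternion [x, y, z, w].
In Python, from plant import arm, eyes, job gives the robot as it stands. The module is installed in compiled form; this text tells all that it offers.
- The arm moves only by the tool drive_tool, never from a script. Its argument "plan" is a list of rows, each an object of numbers: "dx", "dy", "dz": the shift along the tool's x, y, z in mm; "twist": the turn about the tool's z in units of 8 degrees (1.0 is 8 degrees). A call has 1 to 5 rows; each row is the pose to reach, as a shift and turn from the pose measured when the call began, along the tool's axes at that moment; what a row does not reach only later rows make up. A row lasts 1/10 s, in which the tool goes at most 50 mm and 8.59 degrees, less where a joint would pass 70% of its speed; a pose out of reach is approached as far as the arm can. A call with a gripper value outside its range is refused whole. "claw" is the finger opening in mm, from 0 to 85.4, set as the call begins (left out, the last holds). The fingers move at their own pace and stop on an object; the grip force is fixed at half the most. Time passes only in rows, so rows that repeat a pose let the fingers close. It gives the time, the measured TCP pose, the force and the opening at its end, in the units of the state.
- arm.get_obs(): the state, without advancing time (a new reading comes with each control period).
- eyes.read_camera(name): name is "scene" or "side" or "wrist"; returns the picture (384x512x3 uint8, red, green, blue); there is no depth.
- eyes.get_calibration(name): a dict with "fovy" (degrees; the focal length in pixels is half the picture's height over the tangent of half this angle, whatever the lens; pixels are square), "cx", "cy" (the principal point, pixels), "pose" (4x4, takes a point from camera to world coordinates). Camera axes: x right, y down, z forward; pixel columns grow to the right and rows downward; lengths in m; the calibration is good to about 2 mm. A picture is of the moment at which its call begins: read the wrist's pose just before it. get_calibration takes no time and is no camera call; for the wrist camera it gives the pose at the moment of the call.
- job.sign_off(): hands the job in, once; it reports no verdict.
The state is a dict: "time": time; "joint_positions": joint angles; "dq": joint speeds; "tau": joint torques, N m; "ee_pos": TCP position; "ee_rot": TCP orientation; "contact_force": force on the tool from outside, world axes, zero at the start; "moment": the same for the moment, N m; "width": finger opening in m.
Only numpy, scipy, OpenCV 4.12 (cv2) and the standard library are available. Lean on these libraries where they do the work, as an engineer would, in place of code of your own. Each camera call takes 0.05 s, during which the arm holds its last target.

## Working session

There is one attempt and no reset: what is moved stays moved. The work goes in short steps, Python scripts to look and compute and a tool call to move; the robot and the scene stay as the last step left them, time stands still between calls to the robot, and variables do not carry over. Pictures are saved under pics/ and viewed, and the job is handed in when it is done.

Besides the shell and the picture viewer there is one more tool, called after "Request:" as name(argument=value, ...), one argument or row to a line, values as JSON. drive_tool: Moves the arm, as the interface text tells. Its arguments: {"type":"object","properties":{"plan":{"type":"array","items":{"type":"object","properties":{"dx":{"type":"number"},"dy":{"type":"number"},"dz":{"type":"number"},"twist":{"type":"number"}}}},"claw":{"type":"number"}},"required":["plan"]}

```bash
mkdir -p pics; cat > h.py <<'E'
import numpy as np, cv2
from plant import arm, eyes, job
from scipy.spatial.transform import Rotation as R
def shot(n,f):
    c=eyes.get_calibration(n); im=eyes.read_camera(n)
    cv2.imwrite('pics/'+f+'.png',im[:,:,::-1]); np.savez('pics/'+f+'.npz',im=im,pose=c['pose'],fovy=c['fovy'],cx=c['cx'],cy=c['cy']); return im
class V:
    def __init__(s,f):
        d=np.load('pics/'+f+'.npz'); s.im=d['im'];s.T=d['pose'];s.f=s.im.shape[0]/2/np.tan(np.radians(float(d['fovy']))/2);s.cx=float(d['cx']);s.cy=float(d['cy'])
    def ray(s,u,v):
        d=s.T[:3,:3]@np.array([(u-s.cx)/s.f,(v-s.cy)/s.f,1]); return s.T[:3,3],d/np.linalg.norm(d)
    def pl(s,u,v,z):
        o,d=s.ray(u,v); return o+d*(z-o[2])/d[2]
    def px(s,p):
        q=s.T[:3,:3].T@(np.array(p)-s.T[:3,3]); return np.array([s.cx+s.f*q[0]/q[2],s.cy+s.f*q[1]/q[2]])
    def up(s,f,x0=0,y0=0,x1=512,y1=384,k=1.5):
        cv2.imwrite('pics/'+f+'.png',cv2.resize(s.im[y0:y1,x0:x1,::-1],None,fx=k,fy=k,interpolation=cv2.INTER_CUBIC))
E
python3 - <<'E'
from h import *
o=arm.get_obs(); print(o['time'],o['ee_pos'],o['ee_rot'],o['width'],arm.pinch_z)
for n in ['scene','side','wrist']:
    shot(n,n+'0'); v=V(n+'0'); print(n,v.f,v.cx,v.cy,np.round(v.T,3).tolist()); v.up(n+'0u')
E
```

```text
0.0 [ 7.24523476e-01 -4.40154354e-05  2.30406200e-01] [ 7.07100337e-01  7.07112786e-01 -6.16441231e-04 -4.92165678e-04] 0.08542307488663228 0.0187
scene 389.41249228644347 259.6052680777756 195.73783689358103 [[-0.706, 0.412, -0.576, 1.07], [0.708, 0.387, -0.591, 0.719], [-0.021, -0.825, -0.565, 0.714], [0.0, 0.0, 0.0, 1.0]]
side 377.12070914693265 252.16166119039443 197.136163600677 [[-0.803, -0.366, 0.47, -0.021], [-0.596, 0.508, -0.622, 0.615], [-0.011, -0.779, -0.626, 0.636], [0.0, 0.0, 0.0, 1.0]]
wrist 340.66957168034105 255.13958130171278 191.6667411390835 [[1.0, 0.0, -0.001, 0.726], [-0.0, -0.948, -0.318, 0.082], [-0.002, 0.318, -0.948, 0.373], [0.0, 0.0, 0.0, 1.0]]
```

View pics/scene0u.png

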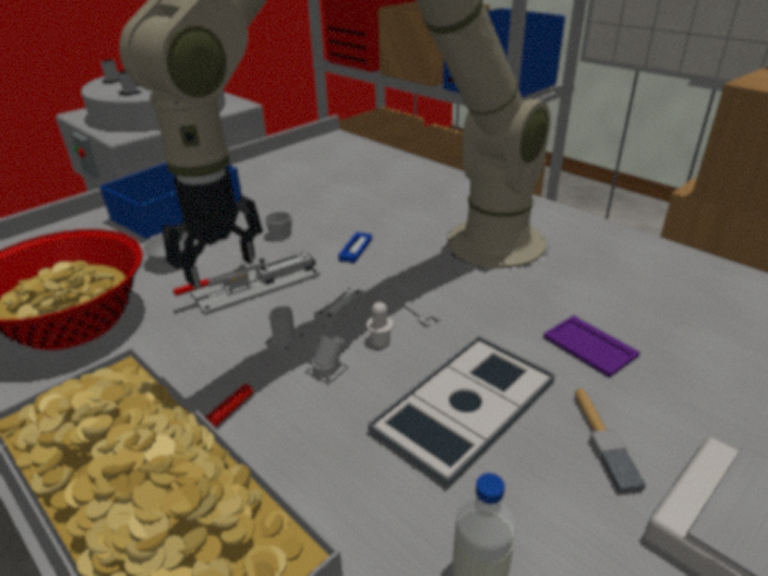

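View pics/side0u.png

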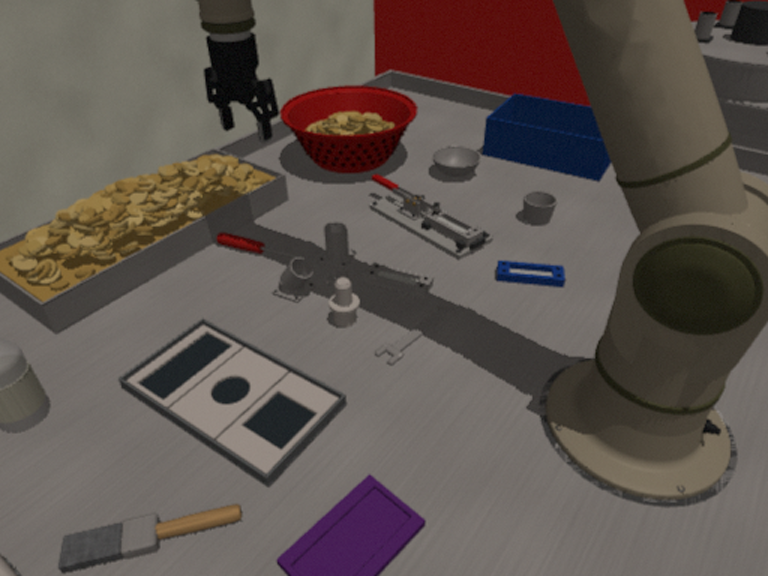

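View pics/wrist0u.png

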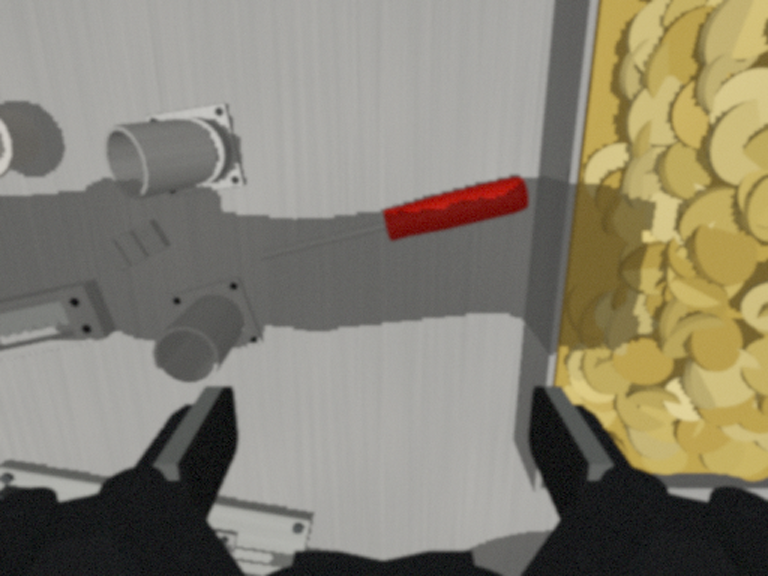

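```bash
python3 - <<'E'
from h import *
s=V('scene0');d=V('side0')
# tray pockets: dark regions floor at ~z=?; nests white blocks
for n,v,pts in [('scene',s,dict(sq=(498,370),ro=(466,401),lo=(433,433))),('side',d,dict(sq=(279,419),ro=(231,390),lo=(185,365)))]:
    g=cv2.cvtColor(v.im,cv2.COLOR_RGB2GRAY)
    for k,p in pts.items():
        u,w=int(p[0]/1.5),int(p[1]/1.5)
        m=(g<90).astype(np.uint8); nn,lab,st,ce=cv2.connectedComponentsWithStats(m,connectivity=4)
        l=lab[w,u]; ys,xs=np.where(lab==l)
        P=np.array([v.pl(x,y,0.015)[:2] for x,y in zip(xs,ys)])*1000
        r=cv2.minAreaRect(P.astype(np.float32)); print(n,k,g[w,u],st[l],np.round(P.mean(0),1),np.round(r[0],1),np.round(r[1],1),round(r[2],1))
for n,v,pts in [('scene',s,[(479,338),(553,378),(447,482),(370,428)]),('side',d,[(205,322),(345,402),(268,478),(121,382)])]:
    print(n,'tray',[np.round(v.pl(a/1.5,b/1.5,.02)[:2]*1000) .tolist() for a,b in pts])
print('pusher', s.pl(378/1.5,343/1.5,0),d.pl(343/1.5,321/1.5,0))
print('pusher top', s.pl(380/1.5,308/1.5,.075),d.pl(343/1.5,284/1.5,.075))
print('leantube', s.pl(327/1.5,372/1.5,0),d.pl(290/1.5,293/1.5,0))
print('straight top',s.pl(281/1.5,311/1.5,.07),d.pl(336/1.5,227/1.5,.07))
print('grip',s.pl(190/1.5,288/1.5,.05),d.pl(385/1.5,183/1.5,.05))
print('jig L end',d.pl(371/1.5,207/1.5,.012),'R',d.pl(491/1.5,238/1.5,.012),d.pl(463/1.5,254/1.5,.012), s.pl(320/1.5,271/1.5,.012),s.pl(210/1.5,309/1.5,.012))
s.up('s_c',100,100,300,260,4);d.up('d_c',170,100,350,260,4)
E
```

```text
scene sq 45 [315 237  35  23 453] [398.6 299. ] [398.4 297.8] [67.  69.1] 3.1
scene ro 43 [300 260  21  14 229] [493.7 301.5] [492.2 300.7] [45.5 50.4] 43.8
scene lo 44 [ 258  270   57   41 1009] [589.5 307.8] [589.2 304.8] [ 55.4 131.7] 2.3
side sq 36 [162 261  49  38 977] [394.4 297.4] [395.4 296.2] [72.8 73.1] 2.2
side ro 36 [141 251  26  18 356] [490.8 300.2] [491.1 299.5] [53.7 49.3] 36.0
side lo 34 [  93  222   61   44 1053] [585.8 306.9] [586.7 303.3] [ 58.5 134.7] 2.0
scene tray [[351.0, 221.0], [351.0, 380.0], [643.0, 389.0], [648.0, 235.0]]
side tray [[632.0, 227.0], [337.0, 223.0], [337.0, 374.0], [628.0, 388.0]]
pusher [0.47602753 0.07492521 0.        ] [0.46420799 0.07387924 0.        ]
pusher top [0.46389027 0.0712051  0.075     ] [0.46486122 0.06719121 0.075     ]
leantube [0.59766863 0.067231   0.        ] [0.59075698 0.07078263 0.        ]
straight top [ 0.59395499 -0.06283787  0.07      ] [ 0.59172071 -0.06632725  0.07      ]
grip [ 0.66065466 -0.29109166  0.05      ] [ 0.64259527 -0.29309255  0.05      ]
jig L end [ 0.64500103 -0.24410752  0.012     ] R [ 0.37399923 -0.28566639  0.012     ] [ 0.39126104 -0.2037363   0.012     ] [ 0.39744283 -0.19436206  0.012     ] [ 0.6485456  -0.24681402  0.012     ]
```

View pics/s_c.png

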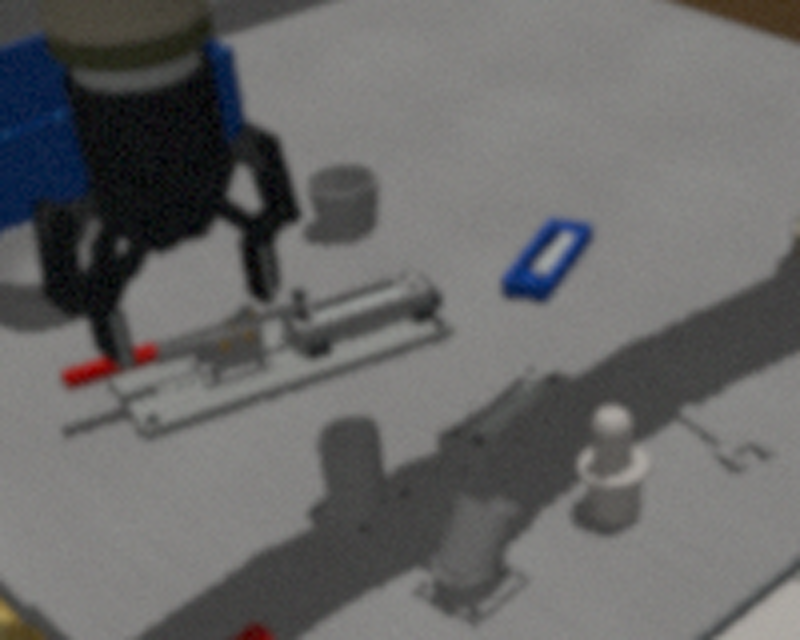

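View pics/d_c.png

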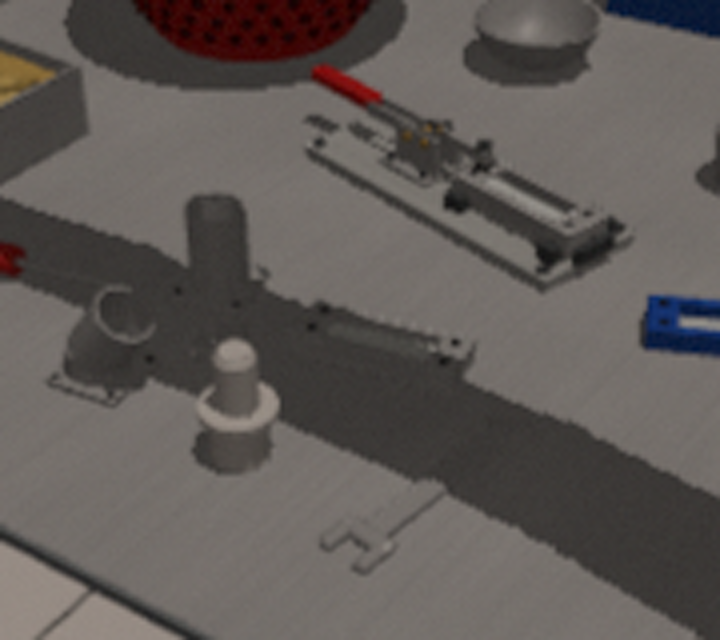

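Candidates, in full-resolution scene/side pixels:
- **Tubes:** straight at scene (187,215) / side (224,160); leaning at (218,240) / (195,190).
- **Cassettes:** the clamped plain one at (190,180) / (310,150); the loose crinkle one at (225,200) / (268,185); a blue one at (237,163).
- **Pusher:** only one, at (252,220).
- **Nests:** long (289,289), round (311,267), square (332,247); the purple look-alike is at (394,230).

I choose the straight tube, the clamped cassette and the white nests. Next I'll move over the jig for a close look.

```bash
cat >> h.py <<'E'
def go(x,y,z,yaw=None):
    "yaw: world yaw deg of tool y axis (mod 180)"
    o=arm.get_obs(); r=R.from_quat(o['ee_rot']); M=r.as_matrix(); p=np.array(o['ee_pos'])
    d=M.T@(np.array([x,y,z])-p)*1000
    cy=np.degrees(np.arctan2(M[1,1],M[0,1])); t=None
    if yaw is not None:
        t=((yaw-cy+90)%180-90); t=-t/8
    print('t',round(o['time'],2),'pos',np.round(p*1000,1),'yawy',round(cy,1),'F',np.round(o['contact_force'],1),'w',round(o['width']*1000,1),'j7',round(o['joint_positions'][6],2)); print('  -> d',np.round(d,1),'twist',None if t is None else round(t,2))
E
python3 -c "
from h import *
go(.56,-.26,.27,79.6)"
```

```text
t 0.15 pos [724.7  -0.  230.6] yawy 0.0 F [-0.6 -0.7  0.4] w 85.5 j7 -0.08
  -> d [-260.  -164.7  -39.2] twist -9.95
```

Request:
drive_tool(
  plan=[
    {"dx":-35,"dy":-20,"dz":-10,"twist":-1},
    {"dx":-75,"dy":-45,"dz":-20,"twist":-2},
    {"dx":-115,"dy":-70,"dz":-30,"twist":-3},
    {"dx":-155,"dy":-98,"dz":-40,"twist":-4},
    {"dx":-195,"dy":-122,"dz":-40,"twist":-5},
  ],
)

```text
time: 0.65
ee_pos: [0.6017, -0.1966, 0.272]
ee_rot: [0.42, 0.908, -0.0, 0.0]
contact_force: [0.3, -1.1, 0.5]
width: 0.0854
```

```bash
python3 -c "
from h import *
go(.56,-.26,.27,79.6)"
```

```text
t 0.65 pos [ 601.7 -196.6  272. ] yawy 40.3 F [ 0.3 -1.1  0.5] w 85.4 j7 0.82
  -> d [-21.3 -72.8   2. ] twist -4.91
```

Request:
drive_tool(
  plan=[
    {"dx":-5,"dy":-20,"twist":-1},
    {"dx":-10,"dy":-45,"twist":-2},
    {"dx":-16,"dy":-65,"twist":-3},
    {"dx":-21,"dy":-73,"dz":2,"twist":-4},
    {"dx":-21,"dy":-73,"dz":2,"twist":-4.9},
  ],
)

```text
validation failed for argument at $.pl...
```

```bash
python3 -c "
from h import *
go(.56,-.26,.27,79.6)
shot('wrist','w1');V('w1').up('w1u')"
```

```text
t 0.65 pos [ 601.7 -196.6  272. ] yawy 40.3 F [ 0.3 -1.1  0.5] w 85.4 j7 0.82
  -> d [-21.3 -72.8   2. ] twist -4.91
```

View pics/w1u.png

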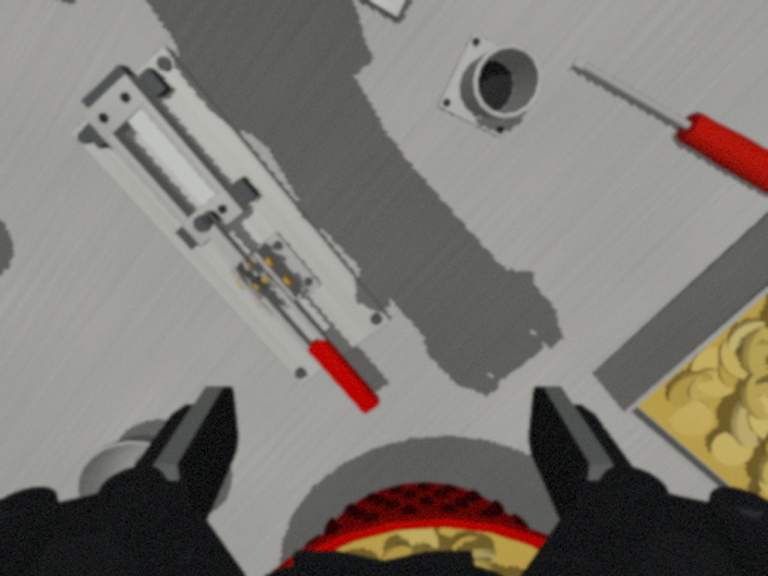

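```bash
python3 - <<'E'
from h import *
w=V('w1')
q=lambda u,v,z:np.round(w.pl(u/1.5,v/1.5,z)*1000,1)[:2]
c=[q(165,48,.012),q(388,320,.012),q(302,378,.012),q(78,130,.012)]
print('jig',c,np.mean(c,0)); 
a=(c[1]-c[0]+c[2]-c[3]);print('yaw',np.degrees(np.arctan2(a[1],a[0])),np.linalg.norm(a)/2)
hsv=cv2.cvtColor(w.im,cv2.COLOR_RGB2HSV)
m=((hsv[:,:,1]>150)&((hsv[:,:,0]<10)|(hsv[:,:,0]>170))).astype(np.uint8)
m[:, :200]=0;m[:,258:]=0;m[278:]=0;m[:220]=0
ys,xs=np.where(m>0);P=np.array([w.pl(x,y,.0515)[:2]*1000 for x,y in zip(xs,ys)],np.float32)
print('grip',len(xs),P.mean(0),cv2.minAreaRect(P))
print('cass ends z.036',q(124,66,.036),q(80,104,.036),'far',q(238,206,.036))
print('tube top',q(505,80,.07),'flange',q(476,38,.006),q(440,105,.006),q(500,133,.006))
for z in (.08,.1,.12): print('basket',z,q(430,525,z),q(340,545,z))
print('basket base shadow',q(420,440,0))
E
```

```text
jig [array([ 400.5, -199.8]), array([ 659.5, -256.2]), array([ 637.4, -347.5]), array([ 381.1, -290.2])] [ 519.625 -273.425]
yaw -12.442836428694898 263.8473896023987
grip 791 [ 651.87   -302.4188] ((652.2796020507812, -302.3818664550781), (17.584714889526367, 74.08717346191406), 77.8077163696289)
cass ends z.036 [ 394.2 -223.5] [ 383.5 -264.6] far [ 508.8 -251.7]
tube top [594.3 -68. ] flange [566.6 -49.3] [ 577.5 -100. ] [626.2 -85.2]
basket 0.08 [ 784.7 -350.8] [ 741.6 -414.8]
basket 0.1 [ 770.7 -337.8] [ 730.2 -398. ]
basket 0.12 [ 756.7 -324.8] [ 718.7 -381.1]
basket base shadow [ 765.9 -333.8]
```

```bash
cat >> h.py <<'E'
def jg(x,y=0,o=(518,-273),yaw=-12.3):
    c,s=np.cos(np.radians(yaw)),np.sin(np.radians(yaw)); return (o[0]+c*x-s*y)/1000,(o[1]+s*x+c*y)/1000
E
python3 -c "
from h import *
print(jg(142)); go(*jg(142),.12,77.7)"
```

```text
(np.float64(0.6567404715698074), np.float64(-0.30325031485104664))
t 0.7 pos [ 596.5 -206.5  271.3] yawy 40.4 F [-5.1 -7.5 -1.7] w 85.6 j7 0.84
  -> d [-112.5  -15.9  151.6] twist -4.66
```

Request:
drive_tool(
  plan=[
    {"dx":-25,"dy":-4,"dz":20,"twist":-1},
    {"dx":-50,"dy":-8,"dz":45,"twist":-2},
    {"dx":-75,"dy":-12,"dz":75,"twist":-3},
    {"dx":-95,"dy":-15,"dz":105,"twist":-4},
    {"dx":-112,"dy":-16,"dz":125,"twist":-4.7},
  ],
  claw=45,
)

```text
time: 1.2
ee_pos: [0.6557, -0.3041, 0.1437]
ee_rot: [0.103, 0.995, -0.003, -0.003]
contact_force: [-0.2, 1.1, 0.6]
width: 0.0451
```

```bash
python3 -c "
from h import *
go(*jg(142),.026,77.7)
shot('wrist','w2');V('w2').up('w2u')"
```

```text
t 1.2 pos [ 655.7 -304.1  143.7] yawy 78.2 F [-0.2  1.1  0.6] w 45.1 j7 1.46
  -> d [ -1.4   1.7 117.7] twist 0.07
```

View pics/w2u.png

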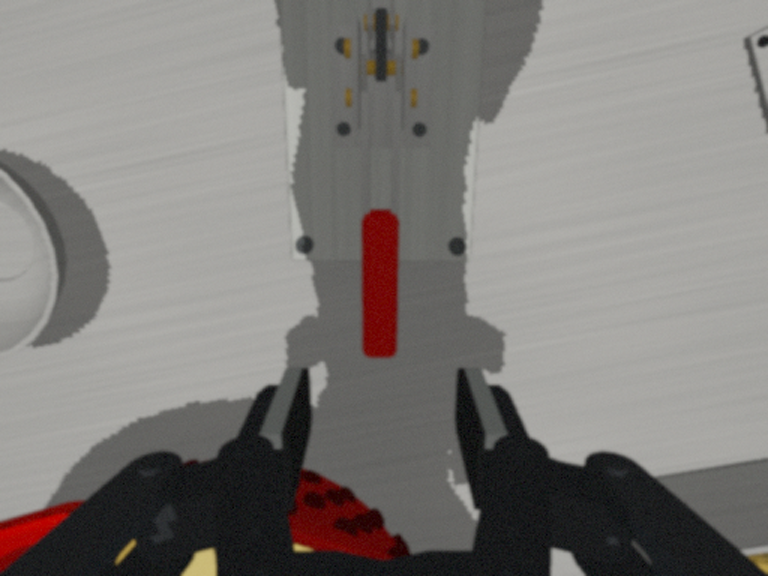

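The red grip, at about (379,285) in the enlarged view, is centred between the fingers and parallel to the jaws' faces, so I'll descend and grasp it.

Request:
drive_tool(
  plan=[
    {"dx":0,"dy":1,"dz":30,"twist":0},
    {"dx":-1,"dy":1,"dz":65,"twist":0},
    {"dx":-1,"dy":1,"dz":95,"twist":0},
    {"dx":-1,"dy":1,"dz":112,"twist":0},
    {"dx":-1,"dy":1,"dz":118,"twist":0},
  ],
)

```text
time: 1.75
ee_pos: [0.6549, -0.3053, 0.0208]
ee_rot: [0.101, 0.995, -0.003, -0.005]
contact_force: [-0.5, -0.5, -0.3]
width: 0.0449
```

Request:
drive_tool(
  plan=[
    {"dx":0,"dy":0,"dz":0,"twist":0},
    {"dx":0,"dy":0,"dz":0,"twist":0},
    {"dx":0,"dy":0,"dz":0,"twist":0},
    {"dx":0,"dy":0,"dz":0,"twist":0},
  ],
  claw=0,
)

```text
time: 2.15
ee_pos: [0.6553, -0.3063, 0.0221]
ee_rot: [0.102, 0.995, -0.003, -0.005]
contact_force: [-0.3, -2.7, 0.5]
width: 0.017
```

```bash
python3 -c "
from h import *
go(*jg(142),.026,77.7)
for t in np.radians([10,20,30,40,50,60,64]):
    f=t+np.radians(3.1); print(round(t,2),'tool dx',round(142-50-92.1*np.cos(f),1),'dz',round(-(40+92.1*np.sin(f)-45),1))
shot('side','d2');V('d2').up('d2u',200,80,350,200,5)"
```

```text
t 2.15 pos [ 655.3 -306.3   22.1] yawy 78.3 F [-0.3 -2.7  0.5] w 17.0 j7 1.41
  -> d [-0.7  3.3 -3.9] twist 0.07
0.17 tool dx 2.3 dz -15.9
0.35 tool dx 7.3 dz -31.1
0.52 tool dx 14.8 dz -45.3
0.7 tool dx 24.8 dz -57.9
0.87 tool dx 36.7 dz -68.7
1.05 tool dx 50.3 dz -77.1
1.12 tool dx 56.2 dz -79.8
```

View pics/d2u.png

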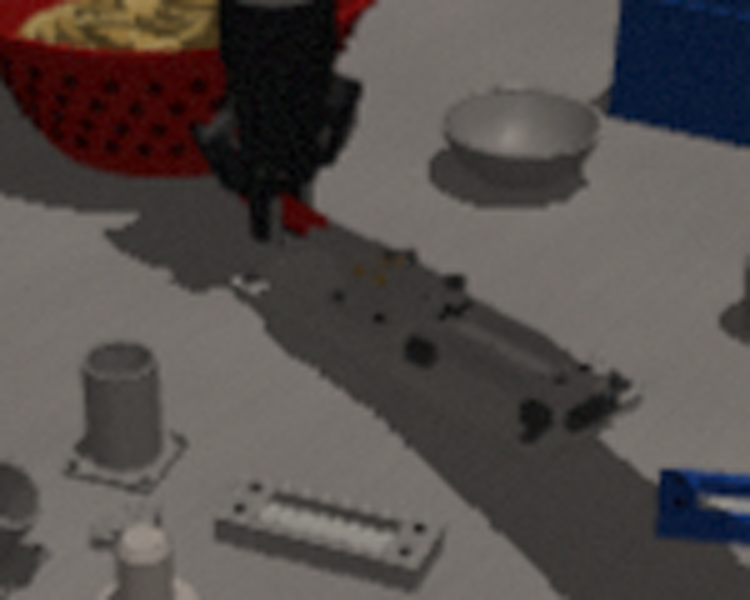

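Request:
drive_tool(
  plan=[
    {"dx":0,"dy":0,"dz":-6,"twist":0},
    {"dx":1,"dy":0,"dz":-12,"twist":0},
    {"dx":3,"dy":0,"dz":-19,"twist":0},
    {"dx":5,"dy":0,"dz":-26,"twist":0},
    {"dx":8,"dy":0,"dz":-33,"twist":0},
  ],
)

```text
time: 2.7
ee_pos: [0.6476, -0.3047, 0.0556]
ee_rot: [0.102, 0.995, -0.003, -0.005]
contact_force: [-0.4, -3.3, -9.6]
width: 0.0168
```

Request:
drive_tool(
  plan=[
    {"dx":3,"dy":0,"dz":-6,"twist":0},
    {"dx":7,"dy":0,"dz":-13,"twist":0},
    {"dx":11,"dy":0,"dz":-19,"twist":0},
    {"dx":15,"dy":0,"dz":-24,"twist":0},
    {"dx":20,"dy":0,"dz":-29,"twist":0},
  ],
)

```text
time: 3.2
ee_pos: [0.6279, -0.3004, 0.085]
ee_rot: [0.102, 0.995, -0.003, -0.005]
contact_force: [1.0, -3.9, -11.6]
width: 0.0167
```

```bash
python3 -c "
from h import *
go(*jg(142-56.2),.022+.0798,78.3)
shot('side','d3');V('d3').up('d3u',200,80,350,200,5)"
```

```text
t 3.2 pos [ 627.9 -300.4   85. ] yawy 78.3 F [  1.   -3.9 -11.6] w 16.7 j7 1.43
  -> d [ 27.5   3.5 -16.6] twist -0.0
```

View pics/d3u.png

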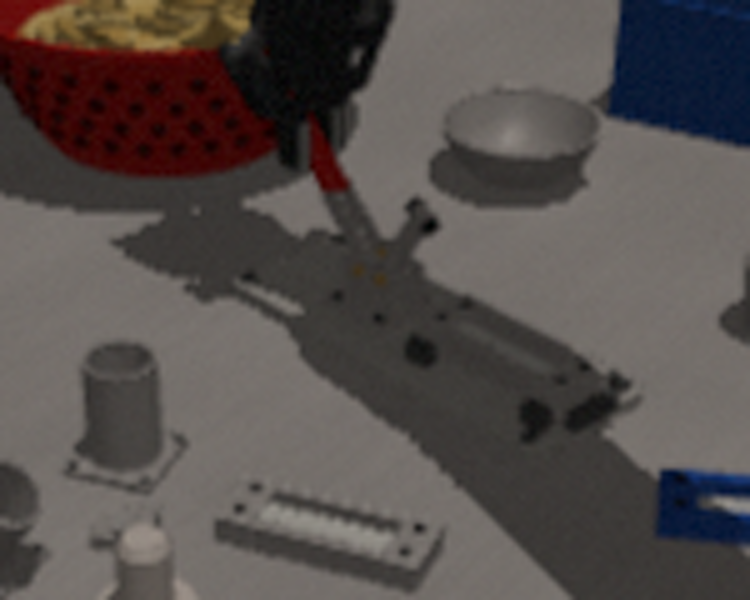

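Flipping works; I'll carry on to about 1.15 rad.

Request:
drive_tool(
  plan=[
    {"dx":6,"dy":0,"dz":-5,"twist":0},
    {"dx":12,"dy":0,"dz":-9,"twist":0},
    {"dx":19,"dy":0,"dz":-13,"twist":0},
    {"dx":26,"dy":0,"dz":-16,"twist":0},
    {"dx":31,"dy":0,"dz":-18,"twist":0},
  ],
)

```text
time: 3.75
ee_pos: [0.5975, -0.2939, 0.105]
ee_rot: [0.102, 0.995, -0.003, -0.004]
contact_force: [4.0, -4.3, -10.9]
width: 0.0167
```

```bash
python3 -c "
from h import *
go(*jg(142-56.2),.022+.0798,78.3)
shot('side','d4');V('d4').up('d4u',200,80,350,200,5)"
```

```text
t 3.75 pos [ 597.5 -293.9  105. ] yawy 78.3 F [  4.   -4.3 -10.9] w 16.7 j7 1.43
  -> d [-3.7  3.4  3.1] twist -0.0
```

View pics/d4u.png

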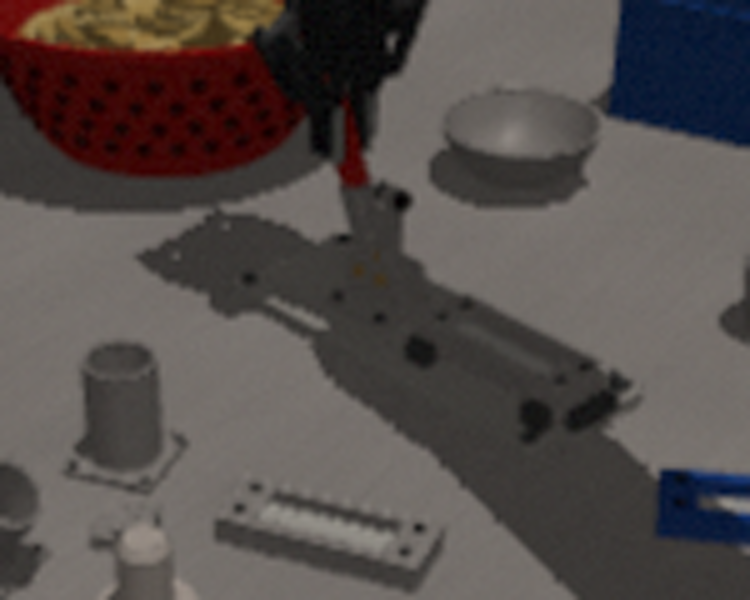

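Request:
drive_tool(
  plan=[
    {"dx":0,"dy":0,"dz":0,"twist":0},
    {"dx":0,"dy":0,"dz":0,"twist":0},
    {"dx":0,"dy":0,"dz":0,"twist":0},
  ],
  claw=55,
)

```text
time: 4.1
ee_pos: [0.5972, -0.2931, 0.1059]
ee_rot: [0.102, 0.995, -0.003, -0.004]
contact_force: [-0.3, 0.1, -0.6]
width: 0.0549
```

Request:
drive_tool(
  plan=[
    {"dx":0,"dy":0,"dz":-25,"twist":0},
    {"dx":0,"dy":0,"dz":-60,"twist":0},
    {"dx":0,"dy":0,"dz":-95,"twist":0},
    {"dx":0,"dy":0,"dz":-125,"twist":0},
    {"dx":0,"dy":0,"dz":-135,"twist":0},
  ],
)

```text
time: 4.6
ee_pos: [0.5997, -0.2923, 0.2445]
ee_rot: [0.101, 0.995, -0.004, -0.001]
contact_force: [0.7, -0.4, -0.2]
width: 0.0548
```

```bash
python3 -c "
from h import *
go(*jg(-70),.15,77.7)
shot('wrist','w5');V('w5').up('w5u')
shot('side','d5');V('d5').up('d5u',200,80,350,200,5)"
```

```text
t 4.6 pos [ 599.7 -292.3  244.5] yawy 78.4 F [ 0.7 -0.4 -0.2] w 54.8 j7 1.51
  -> d [153.7   4.   94.8] twist 0.08
```

View pics/d5u.png

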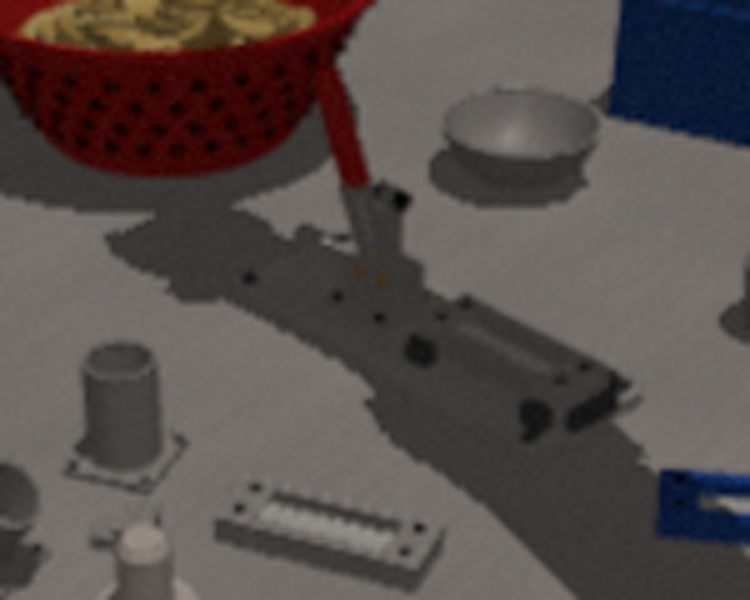

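View pics/w5u.png

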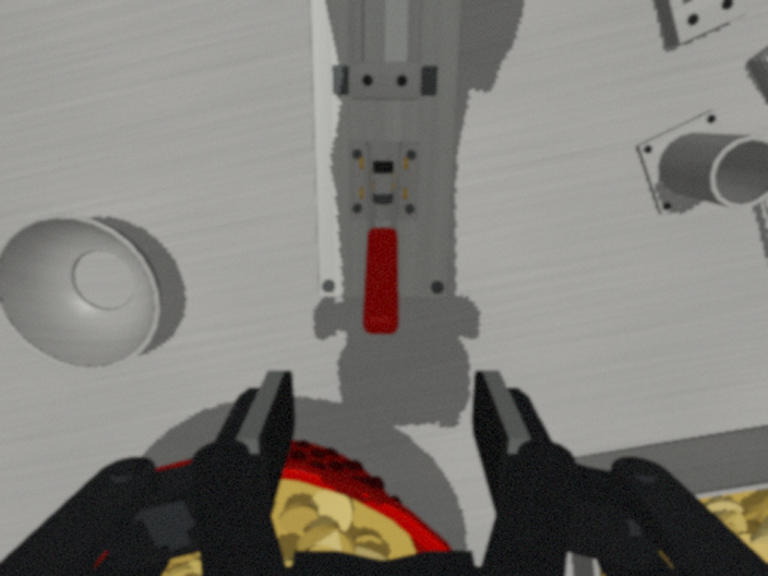

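```bash
python3 - <<'E'
from h import *
v=V('d5'); c,s=np.cos(np.radians(-12.3)),np.sin(np.radians(-12.3)); n=np.array([-s,c,0]);P0=np.array([.518,-.273,0])
L=[]
for u,w in [(265,95),(271,116.6)]:
    o,d=v.ray(u,w); p=o+d*(n@(P0-o))/(n@d); q=np.array([c*(p-P0)[0]+s*(p-P0)[1],p[2]])*1000; L.append(q); print(q)
e=L[0]-L[1];print('theta',np.arctan2(e[1],e[0]), 'from hinge',np.arctan2(L[0][1]-40,L[0][0]-50))
E
```

```text
[ 94.56008585 151.90750703]
[65.74359999 89.59093945]
theta 1.1376612876210253 from hinge 1.1918540781601128
```

Request:
drive_tool(
  plan=[
    {"dx":25,"dy":0,"dz":0,"twist":0},
    {"dx":60,"dy":2,"dz":10,"twist":0},
    {"dx":100,"dy":3,"dz":30,"twist":0},
    {"dx":135,"dy":4,"dz":60,"twist":0},
    {"dx":153,"dy":4,"dz":85,"twist":0},
  ],
  claw=70,
)

```text
time: 5.2
ee_pos: [0.445, -0.257, 0.1559]
ee_rot: [0.102, 0.995, -0.003, -0.004]
contact_force: [-0.2, -0.9, -0.5]
width: 0.0701
```

```bash
python3 -c "
from h import *
go(*jg(-70),.024,77.7)
shot('wrist','w6');V('w6').up('w6u')"
```

```text
t 5.2 pos [ 445.  -257.   155.9] yawy 78.3 F [-0.2 -0.9 -0.5] w 70.1 j7 1.46
  -> d [ -5.9   0.8 131.8] twist 0.08
```

View pics/w6u.png

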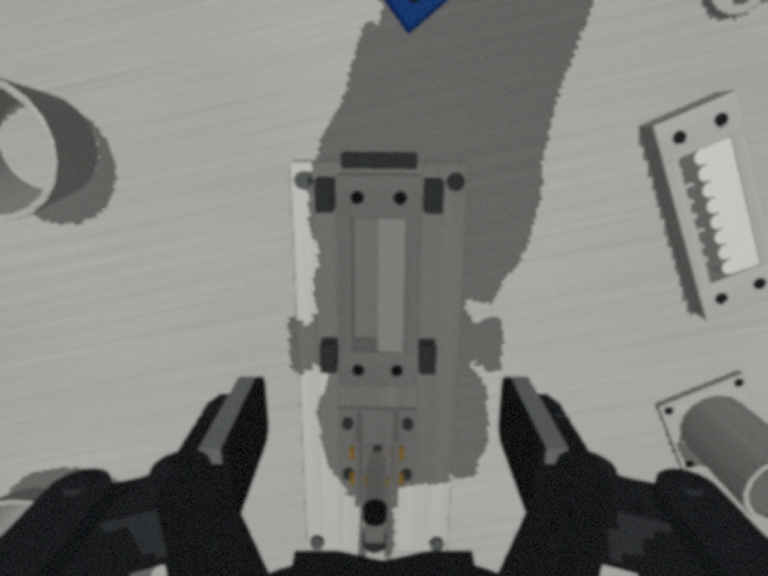

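```bash
python3 - <<'E'
from h import *
w=V('w6')
q=lambda u,v,z:w.pl(u/1.5,v/1.5,z)*1000
c=np.array([q(336,178,.036),q(421,178,.036),q(414,386,.036),q(334,386,.036)])[:,:2]
print(c,c.mean(0)); a=c[3]-c[0]+c[2]-c[1]; print(np.linalg.norm(a)/2,np.degrees(np.arctan2(a[1],a[0])),jg(-70))
h=np.array([q(357,198,.036),q(400,198,.036),q(397,371,.036),q(358,371,.036)])[:,:2];print(h.mean(0))
E
```

```text
[[ 389.02403669 -269.7493726 ]
 [ 397.69081376 -227.57387885]
 [ 513.13363209 -252.72922891]
 [ 503.98819197 -298.08046221]] [ 450.95916863 -262.03323564]
118.26683042293337 -13.06910706905917 (np.float64(0.44960680978953155), np.float64(-0.2580878729607516))
[ 451.3801985  -261.07248129]
```

```bash
python3 - <<'E'
from h import *
for f,tcp,rot,wd,ul,ur,r in [('w6',[.445,-.257,.1559],[.102,.995,-.003,-.004],70.1,267,502,378),('w2',[.6557,-.3041,.1437],[.103,.995,-.003,-.003],45.1,308,458,369),('w1',[.597,-.2065,.2713],[.42,.908,0,0],85.4,234,531,388)]:
    v=V(f);M=R.from_quat(rot).as_matrix()
    D=wd/1000*v.f/((ur-ul)/1.5)
    p=v.T[:3,:3]@(D*np.array([((ul+ur)/3-v.cx)/v.f,(r/1.5-v.cy)/v.f,1]))+v.T[:3,3]
    print(f,D,np.round(M.T@(p-np.array(tcp))*1000,1))
    # by row: ray meets plane tool-x=+11 (pad edge) / 0
    d=M.T@v.ray((ul+ur)/3,r/1.5)[1]; o=M.T@(v.T[:3,3]-np.array(tcp))
    for x in (11,0): print('  x',x,np.round((o+d*((x/1000-o[0])/d[0]))*1000,1))
E
```

```text
w6 0.15243151260505475 [ 6.9  1.4 -6.7]
  x 11 [ 11.    1.4 -14.4]
  x 0 [0.  1.4 5.9]
w2 0.15364197682783381 [ 8.7  1.  -4.8]
  x 11 [11.   1.  -9.2]
  x 0 [ 0.   1.  11.9]
w1 0.14693525970455115 [ 11.9  11.2 -13.3]
  x 11 [ 11.   11.2 -11.6]
  x 0 [ 0.  11.1  7.7]
```

Request:
drive_tool(
  plan=[
    {"dx":-2,"dy":-2,"dz":30,"twist":0},
    {"dx":-4,"dy":-2,"dz":65,"twist":0.1},
    {"dx":-5,"dy":-2,"dz":95,"twist":0.1},
    {"dx":-5,"dy":-2,"dz":113,"twist":0.1},
    {"dx":-5,"dy":-2,"dz":120,"twist":0.1},
  ],
)

```text
time: 5.75
ee_pos: [0.443, -0.2586, 0.0299]
ee_rot: [0.108, 0.994, -0.002, -0.01]
contact_force: [-0.1, -0.9, -0.4]
width: 0.0699
```

```bash
python3 -c "
from h import *
go(.4505,-.260,.0205,77.5)"
```

```text
t 5.75 pos [ 443.  -258.6   29.9] yawy 77.6 F [-0.1 -0.9 -0.4] w 69.9 j7 1.33
  -> d [-7.8  0.3  9.3] twist 0.01
```

Request:
drive_tool(
  plan=[
    {"dx":-4,"dy":0,"dz":4,"twist":0},
    {"dx":-8,"dy":0,"dz":8,"twist":0},
    {"dx":-8,"dy":0,"dz":9,"twist":0},
  ],
)

```text
time: 6.05
ee_pos: [0.4518, -0.2605, 0.0209]
ee_rot: [0.108, 0.994, -0.002, -0.009]
contact_force: [0.4, -0.9, -0.6]
width: 0.0699
```

```bash
python3 -c "
from h import *
go(.4505,-.260,.0205,77.5)"
```

```text
t 6.05 pos [ 451.8 -260.5   20.9] yawy 77.6 F [ 0.4 -0.9 -0.6] w 69.9 j7 1.32
  -> d [1.4 0.2 0.4] twist 0.01
```

Request:
drive_tool(
  plan=[
    {"dx":0,"dy":0,"dz":0,"twist":0},
    {"dx":0,"dy":0,"dz":0,"twist":0},
    {"dx":0,"dy":0,"dz":0,"twist":0},
    {"dx":0,"dy":0,"dz":0,"twist":0},
    {"dx":0,"dy":0,"dz":0,"twist":0},
  ],
  claw=30,
)

```text
time: 6.55
ee_pos: [0.4522, -0.261, 0.022]
ee_rot: [0.108, 0.994, -0.002, -0.008]
contact_force: [-0.6, 0.5, 5.3]
width: 0.0425
```

Request:
drive_tool(
  plan=[
    {"dx":0,"dy":0,"dz":-6,"twist":0},
    {"dx":0,"dy":0,"dz":-18,"twist":0},
    {"dx":0,"dy":0,"dz":-36,"twist":0},
    {"dx":0,"dy":0,"dz":-60,"twist":0},
    {"dx":0,"dy":0,"dz":-80,"twist":0},
  ],
)

```text
time: 7.05
ee_pos: [0.4533, -0.2607, 0.1038]
ee_rot: [0.108, 0.994, -0.002, -0.008]
contact_force: [0.7, -0.9, -4.0]
width: 0.042
```

```bash
python3 -c "
from h import *
go(.4505,-.260,.25,77.5)
shot('wrist','w7');V('w7').up('w7u')
shot('side','d7');V('d7').up('d7u',200,80,350,200,5)"
```

```text
t 7.05 pos [ 453.3 -260.7  103.8] yawy 77.6 F [ 0.7 -0.9 -4. ] w 42.0 j7 1.39
  -> d [   5.2   -0.8 -146.2] twist 0.01
```

View pics/w7u.png

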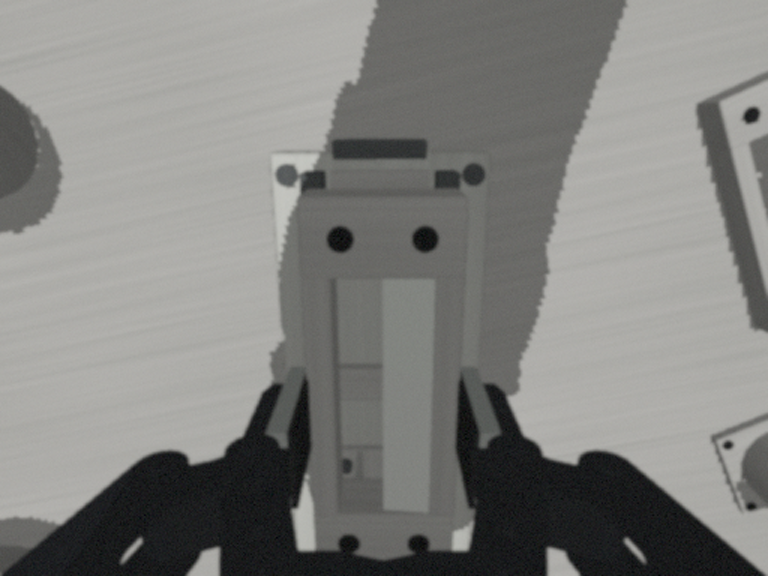

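View pics/d7u.png

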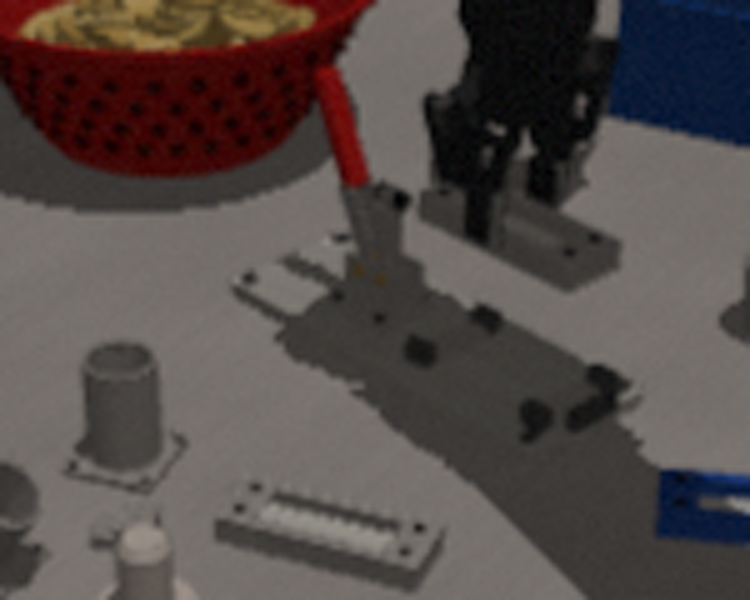

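Request:
drive_tool(
  plan=[
    {"dx":0,"dy":0,"dz":-20,"twist":0},
    {"dx":0,"dy":5,"dz":-50,"twist":0},
    {"dx":0,"dy":20,"dz":-80,"twist":0},
    {"dx":0,"dy":50,"dz":-105,"twist":0},
    {"dx":0,"dy":90,"dz":-115,"twist":0},
  ],
)

```text
time: 7.65
ee_pos: [0.4756, -0.1739, 0.2208]
ee_rot: [0.11, 0.994, -0.004, -0.005]
contact_force: [0.8, 0.2, -4.5]
width: 0.0424
```

```bash
python3 - <<'E'
from h import *
w=V('w7');M=R.from_quat([.108,.994,-.002,-.008]).as_matrix();tcp=np.array([.4533,-.2607,.1038])
h=np.mean([w.pl(u/1.5,v/1.5,.118) for u,v in [(340,240),(425,240),(348,544),(418,544)]],0)
print('cassette rel tcp (tool)',M.T@(h-tcp)*1000)
go(.588,.304,.22,2)
E
```

```text
cassette rel tcp (tool) [  1.37757358   0.84499698 -14.18543188]
t 7.65 pos [ 475.6 -173.9  220.8] yawy 77.3 F [ 0.8  0.2 -4.5] w 42.4 j7 1.33
  -> d [ -4.8 490.9  -3.2] twist 9.42
```

Request:
drive_tool(
  plan=[
    {"dx":0,"dy":40,"dz":0,"twist":0.9},
    {"dx":0,"dy":80,"dz":0,"twist":1.8},
    {"dx":0,"dy":120,"dz":0,"twist":2.7},
    {"dx":-1,"dy":160,"dz":0,"twist":3.6},
    {"dx":-2,"dy":200,"dz":0,"twist":4.5},
  ],
)

```text
time: 8.15
ee_pos: [0.5209, 0.0221, 0.2184]
ee_rot: [0.415, 0.91, -0.005, -0.004]
contact_force: [0.1, 0.2, -3.1]
width: 0.0424
```

```bash
python3 - <<'E'
from h import *
go(.588,.304,.22,2)
E
```

```text
t 8.15 pos [520.9  22.1 218.4] yawy 41.0 F [ 0.1  0.2 -3.1] w 42.4 j7 0.4
  -> d [168.6 235.6  -4.1] twist 4.88
```

Request:
drive_tool(
  plan=[
    {"dx":24,"dy":33,"dz":0,"twist":0.9},
    {"dx":48,"dy":66,"dz":0,"twist":1.8},
    {"dx":72,"dy":99,"dz":0,"twist":2.7},
    {"dx":92,"dy":130,"dz":0,"twist":3.6},
    {"dx":108,"dy":150,"dz":0,"twist":4.5},
  ],
)

```text
time: 8.65
ee_pos: [0.563, 0.2049, 0.2158]
ee_rot: [0.677, 0.736, -0.007, -0.003]
contact_force: [0.3, -0.5, -3.5]
width: 0.0425
```

```bash
python3 - <<'E'
from h import *
go(.588,.304,.22,2)
shot('wrist','w8');V('w8').up('w8u')
E
```

```text
t 8.65 pos [563.  204.9 215.8] yawy 4.8 F [ 0.3 -0.5 -3.5] w 42.5 j7 -0.42
  -> d [96.6 33.2 -5.1] twist 0.36
```

View pics/w8u.png

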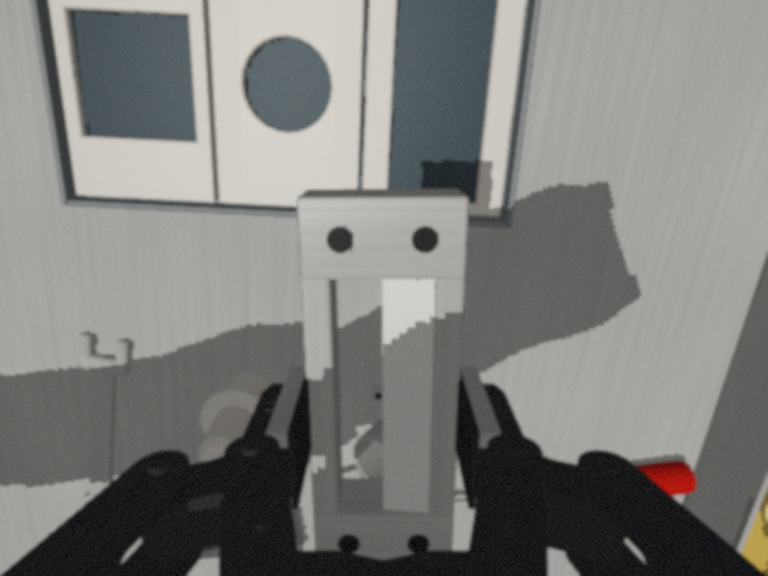

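```bash
python3 - <<'E'
from h import *
w=V('w8')
q=lambda u,v,z:w.pl(u/1.5,v/1.5,z)*1000
print('sq',[np.round(q(*p,.014)[:2],1) for p in [(70,10),(188,13),(196,141),(85,135)]],np.mean([q(*p,.014) for p in [(70,10),(188,13),(196,141),(85,135)]],0))
print('ro',[np.round(q(*p,.014)[:2],1) for p in [(288,84),(245,84),(331,84),(288,36),(288,132)]])
print('lo',[np.round(q(*p,.014)[:2],1) for p in [(398,2),(390,188),(494,2),(478,188)]])
E
```

```text
sq [array([361.1, 330.4]), array([432.4, 334.6]), array([434.8, 260.2]), array([362.6, 257.8])] [397.71579046 295.74505438  14.        ]
ro [array([493.8, 299.8]), array([466.8, 297.5]), array([520.7, 302. ]), array([493.1, 327.1]), array([494.5, 270.9])]
lo [array([558.3, 350.9]), array([563.3, 240.8]), array([615.3, 355.6]), array([621.7, 245.9])]
```

```bash
python3 - <<'E'
from h import *
go(.589,.302,.06,2.5)
E
```

```text
t 8.7 pos [563.1 209.7 215.8] yawy 4.6 F [ 2.   6.  -3.3] w 42.4 j7 -0.43
  -> d [ 90.2  35.1 155.2] twist 0.26
```

Request:
drive_tool(
  plan=[
    {"dx":25,"dy":9,"dz":0,"twist":0.1},
    {"dx":55,"dy":19,"dz":5,"twist":0.2},
    {"dx":80,"dy":28,"dz":25,"twist":0.3},
    {"dx":95,"dy":33,"dz":60,"twist":0.3},
    {"dx":95,"dy":33,"dz":100,"twist":0.3},
  ],
)

```text
time: 9.2
ee_pos: [0.5872, 0.3101, 0.1142]
ee_rot: [0.692, 0.722, -0.004, -0.004]
contact_force: [-0.9, 0.2, -3.9]
width: 0.0425
```

```bash
python3 - <<'E'
from h import *
go(.589,.302,.04,2.5)
E
```

```text
t 9.2 pos [587.2 310.1 114.2] yawy 2.4 F [-0.9  0.2 -3.9] w 42.5 j7 -0.59
  -> d [-8.2  2.2 74.2] twist -0.01
```

Request:
drive_tool(
  plan=[
    {"dx":-6,"dy":2,"dz":20,"twist":0},
    {"dx":-8,"dy":2,"dz":45,"twist":0},
    {"dx":-8,"dy":2,"dz":62,"twist":0},
    {"dx":-8,"dy":2,"dz":74,"twist":0},
    {"dx":-8,"dy":2,"dz":74,"twist":0},
  ],
)

```text
time: 9.7
ee_pos: [0.5875, 0.3014, 0.0381]
ee_rot: [0.692, 0.722, -0.005, -0.004]
contact_force: [-0.4, -0.8, -2.9]
width: 0.0421
```

```bash
python3 - <<'E'
from h import *
go(.589,.302,.02,2.5)
shot('wrist','w9');V('w9').up('w9u')
shot('scene','s9');V('s9').up('s9u',220,180,400,340,4)
E
```

```text
t 9.7 pos [587.5 301.4  38.1] yawy 2.4 F [-0.4 -0.8 -2.9] w 42.1 j7 -0.59
  -> d [ 0.6  1.7 18.1] twist -0.01
```

View pics/w9u.png

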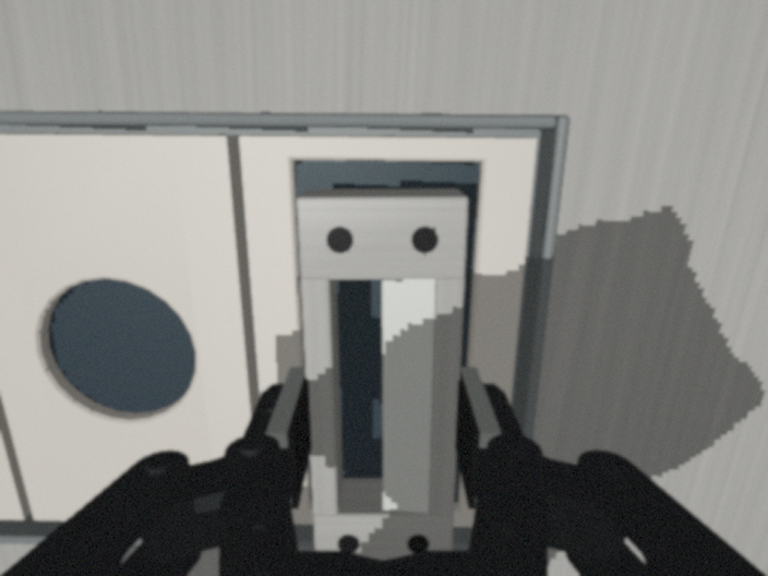

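View pics/s9u.png

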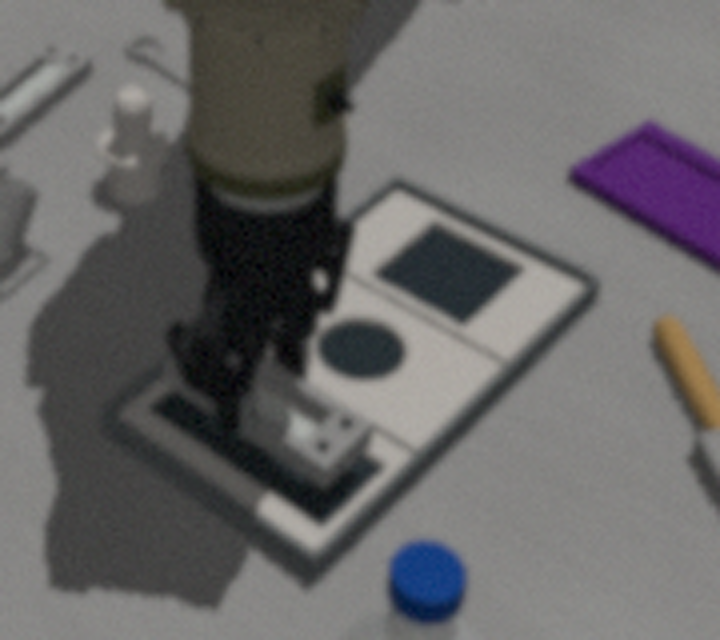

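```bash
python3 - <<'E'
from h import *
w=V('w9')
q=lambda u,v,z:w.pl(u/1.5,v/1.5,z)*1000
for z in (.012,.016):
    a,b=q(293,160,z)[:2],q(482,160,z)[:2]; m=(a+b)/2; t=np.radians(2.5); c=m-68*np.array([-np.sin(t),np.cos(t)])
    print(z,a,b,np.linalg.norm(b-a),np.degrees(np.arctan2(*(b-a)[::-1])),'long centre',c)
    print('ro',[np.round(q(*p,z)[:2],1) for p in [(52,344),(195,350),(105,279),(140,416)]])
h=np.mean([q(u,v,.052) for u,v in [(340,240),(425,240),(348,544),(418,544)]],0);print('cass',h)
E
```

```text
0.012 [556.45336057 369.03483457] [617.10555008 371.68910679] 60.71024010733115 2.50578956593455 long centre [589.74557367 302.42669161]
ro [array([467.4, 299.6]), array([519.7, 299.8]), array([490.2, 325.7]), array([496.4, 270.7])]
0.016 [557.17856776 369.39203346] [616.3920473  371.98334459] 59.27015313399873 2.5057895659345957 long centre [589.75142587 302.75240996]
ro [array([470.2, 301.6]), array([521.3, 301.8]), array([492.5, 327. ]), array([498.5, 273.4])]
cass [588.70400227 303.80743561  52.        ]
```

Request:
drive_tool(
  plan=[
    {"dx":-1,"dy":1,"dz":5,"twist":0},
    {"dx":-1,"dy":1,"dz":10,"twist":0},
    {"dx":-1,"dy":1,"dz":15,"twist":0},
    {"dx":-1,"dy":1,"dz":19,"twist":0},
    {"dx":-1,"dy":1,"dz":21,"twist":0},
  ],
)

```text
time: 10.3
ee_pos: [0.5894, 0.3011, 0.0188]
ee_rot: [0.692, 0.722, -0.004, -0.004]
contact_force: [-0.2, -1.3, -2.6]
width: 0.042
```

Request:
drive_tool(
  plan=[
    {"dx":0,"dy":0,"dz":1,"twist":0},
    {"dx":0,"dy":0,"dz":2,"twist":0},
  ],
)

```text
time: 10.5
ee_pos: [0.5894, 0.3012, 0.0167]
ee_rot: [0.692, 0.722, -0.004, -0.004]
contact_force: [-0.2, 0.4, -3.7]
width: 0.0424
```

Request:
drive_tool(
  plan=[
    {"dx":0,"dy":0,"dz":1,"twist":0},
    {"dx":0,"dy":0,"dz":2,"twist":0},
  ],
)

```text
time: 10.7
ee_pos: [0.5895, 0.3012, 0.0147]
ee_rot: [0.692, 0.722, -0.004, -0.004]
contact_force: [-1.1, -1.4, -1.3]
width: 0.0424
```

Request:
drive_tool(
  plan=[
    {"dx":0,"dy":0,"dz":1,"twist":0},
    {"dx":0,"dy":0,"dz":2,"twist":0},
  ],
)

```text
time: 10.9
ee_pos: [0.5895, 0.301, 0.014]
ee_rot: [0.692, 0.722, -0.004, -0.003]
contact_force: [-6.1, -3.8, 20.8]
width: 0.0424
```

Request:
drive_tool(
  plan=[
    {"dx":0,"dy":0,"dz":0,"twist":0},
    {"dx":0,"dy":0,"dz":0,"twist":0},
    {"dx":0,"dy":0,"dz":0,"twist":0},
  ],
  claw=58,
)

```text
time: 11.2
ee_pos: [0.5899, 0.3012, 0.0143]
ee_rot: [0.692, 0.722, -0.003, -0.003]
contact_force: [-0.1, 0.3, 0.5]
width: 0.0581
```

Request:
drive_tool(
  plan=[
    {"dx":0,"dy":0,"dz":-10,"twist":0},
    {"dx":0,"dy":0,"dz":-35,"twist":0},
    {"dx":0,"dy":0,"dz":-75,"twist":0},
    {"dx":0,"dy":0,"dz":-120,"twist":0},
    {"dx":0,"dy":0,"dz":-150,"twist":0},
  ],
)

```text
time: 11.7
ee_pos: [0.5922, 0.3017, 0.168]
ee_rot: [0.692, 0.722, -0.002, -0.003]
contact_force: [1.1, 0.4, -0.5]
width: 0.0582
```

```bash
python3 - <<'E'
from h import *
go(.464,.07,.15,2.5)
shot('wrist','w10');V('w10').up('w10u')
E
```

```text
t 11.7 pos [592.2 301.7 168. ] yawy 2.4 F [ 1.1  0.4 -0.5] w 58.2 j7 -0.57
  -> d [-226.1 -137.7   18.6] twist -0.01
```

View pics/w10u.png

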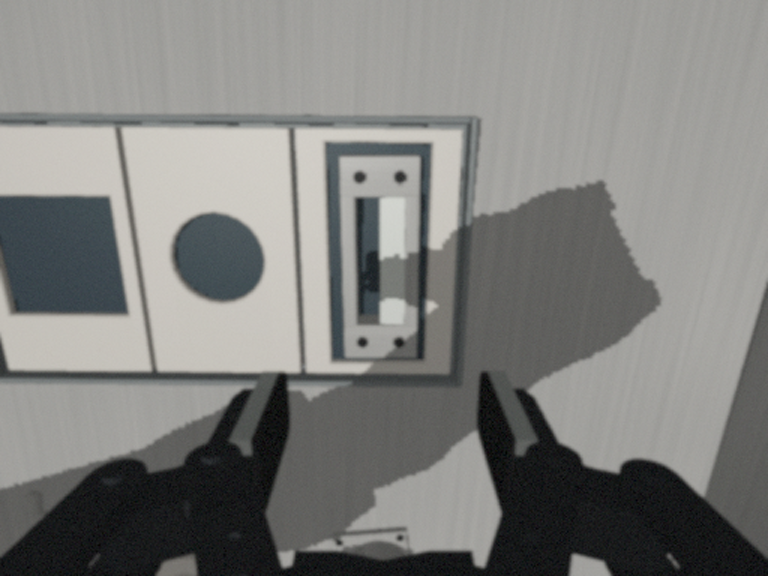

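```bash
python3 - <<'E'
from h import *
go(.5955,-.0675,.18,14.5)
E
```

```text
t 11.75 pos [593.9 302.7 172.4] yawy 2.4 F [1.8 0.5 2.8] w 57.8 j7 -0.57
  -> d [-369.9  -14.    -9.2] twist -1.51
```

Request:
drive_tool(
  plan=[
    {"dx":-40,"dy":0,"dz":-5,"twist":-0.3},
    {"dx":-85,"dy":0,"dz":-10,"twist":-0.6},
    {"dx":-130,"dy":5,"dz":-12,"twist":-0.9},
    {"dx":-175,"dy":8,"dz":-12,"twist":-1.2},
    {"dx":-220,"dy":11,"dz":-12,"twist":-1.5},
  ],
  claw=70,
)

```text
time: 12.25
ee_pos: [0.6143, 0.0815, 0.1841]
ee_rot: [0.612, 0.791, 0.001, -0.002]
contact_force: [0.7, 0.1, 0.5]
width: 0.0701
```

```bash
python3 - <<'E'
from h import *
go(.5955,-.0675,.18,14.5)
shot('wrist','w11');V('w11').up('w11u')
E
```

```text
t 12.25 pos [614.3  81.5 184.1] yawy 14.5 F [0.7 0.1 0.5] w 70.1 j7 -0.08
  -> d [-139.5  -55.6    3.5] twist 0.0
```

View pics/w11u.png

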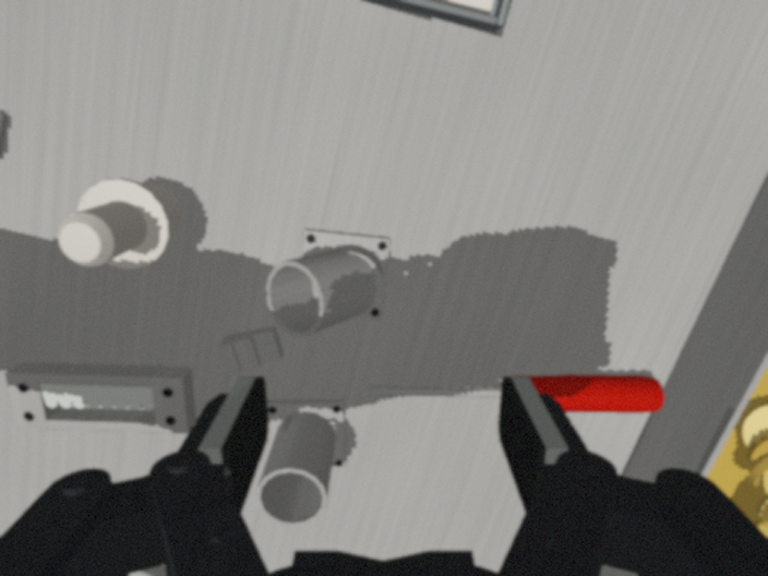

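Request:
drive_tool(
  plan=[
    {"dx":-40,"dy":-16,"dz":0,"twist":0},
    {"dx":-80,"dy":-32,"dz":0,"twist":0},
    {"dx":-115,"dy":-46,"dz":0,"twist":0},
    {"dx":-136,"dy":-55,"dz":20,"twist":0},
    {"dx":-139,"dy":-56,"dz":50,"twist":0},
  ],
)

```text
time: 12.8
ee_pos: [0.5951, -0.0821, 0.1355]
ee_rot: [0.617, 0.787, -0.001, 0.002]
contact_force: [0.3, 0.4, -0.3]
width: 0.07
```

```bash
python3 - <<'E'
from h import *
w=V('w11')
q=lambda u,v,z:np.round(w.pl(u/1.5,v/1.5,z)*1000,1)[:2]
print('tube top',q(294,495,.07),'flange',q(265,403,.006),q(340,401,.006),q(345,466,.006))
print('pusher collar',q(123,222,.041),'dome',q(84,241,.077))
go(.5955,-.0675,.033,14.5)
shot('wrist','w12');V('w12').up('w12u')
E
```

```text
tube top [597.3 -64.9] flange [561.9 -47.5] [613.5 -32.5] [629.6 -85.5]
pusher collar [466.6  70. ] dome [464.8  66.8]
t 12.8 pos [595.1 -82.1 135.5] yawy 13.8 F [ 0.3  0.4 -0.3] w 70.0 j7 0.14
  -> d [ 14.6   3.7 102.5] twist -0.09
```

View pics/w12u.png

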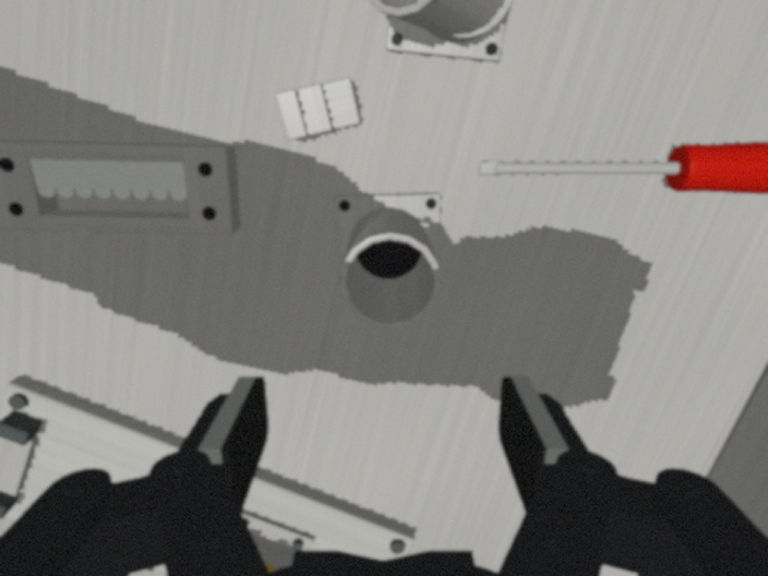

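```bash
python3 - <<'E'
from h import *
w=V('w12')
q=lambda u,v,z:np.round(w.pl(u/1.5,v/1.5,z)*1000,1)[:2]
a,b=q(337,196,.006),q(440,194,.006)
print('tube top',q(391,278,.07),a,b,np.degrees(np.arctan2(*(b-a)[::-1])), (a+b)/2+28*np.array([np.sin(np.radians(14)),-np.cos(np.radians(14))]))
E
```

```text
tube top [595.9 -65.2] [563.  -47.4] [615.7 -33.4] 14.877268790702107 [596.12381308 -67.56828034]
```

Request:
drive_tool(
  plan=[
    {"dx":10,"dy":4,"dz":10,"twist":-0.1},
    {"dx":15,"dy":5,"dz":30,"twist":-0.1},
    {"dx":15,"dy":5,"dz":60,"twist":-0.1},
    {"dx":15,"dy":5,"dz":85,"twist":-0.1},
    {"dx":15,"dy":5,"dz":98,"twist":-0.1},
  ],
)

```text
time: 13.35
ee_pos: [0.5933, -0.0627, 0.0309]
ee_rot: [0.61, 0.792, -0.003, -0.002]
contact_force: [0.0, 1.1, -1.0]
width: 0.0699
```

```bash
python3 - <<'E'
from h import *
go(.596,-.0665,.033,14.7)
E
```

```text
t 13.35 pos [593.3 -62.7  30.9] yawy 14.8 F [ 0.   1.1 -1. ] w 69.9 j7 0.09
  -> d [-4.3  1.7 -2.1] twist 0.02
```

Request:
drive_tool(
  plan=[
    {"dx":-4,"dy":2,"dz":-2,"twist":0},
    {"dx":-4,"dy":2,"dz":-2,"twist":0},
  ],
)

```text
time: 13.55
ee_pos: [0.5975, -0.0655, 0.0337]
ee_rot: [0.61, 0.793, -0.002, -0.001]
contact_force: [0.4, -0.1, -0.4]
width: 0.0701
```

Request:
drive_tool(
  plan=[
    {"dx":0,"dy":0,"dz":0,"twist":0},
    {"dx":0,"dy":0,"dz":0,"twist":0},
    {"dx":0,"dy":0,"dz":0,"twist":0},
    {"dx":0,"dy":0,"dz":0,"twist":0},
    {"dx":0,"dy":0,"dz":0,"twist":0},
  ],
  claw=30,
)

```text
time: 14.05
ee_pos: [0.5981, -0.0655, 0.0352]
ee_rot: [0.61, 0.793, -0.001, -0.001]
contact_force: [-2.5, 0.4, 6.5]
width: 0.0421
```

Request:
drive_tool(
  plan=[
    {"dx":0,"dy":0,"dz":-6,"twist":0},
    {"dx":0,"dy":0,"dz":-20,"twist":0},
    {"dx":0,"dy":0,"dz":-50,"twist":0},
    {"dx":0,"dy":0,"dz":-90,"twist":0},
    {"dx":0,"dy":0,"dz":-125,"twist":0},
  ],
)

```text
time: 14.55
ee_pos: [0.5983, -0.0654, 0.1629]
ee_rot: [0.61, 0.793, -0.001, -0.0]
contact_force: [1.4, -0.1, -1.5]
width: 0.042
```

```bash
python3 - <<'E'
from h import *
go(.3978,.2953,.16,2.5)
shot('wrist','w13');V('w13').up('w13u')
shot('side','d13');V('d13').up('d13u',150,60,350,220,4)
E
```

```text
t 14.55 pos [598.3 -65.4 162.9] yawy 14.9 F [ 1.4 -0.1 -1.5] w 42.0 j7 0.14
  -> d [ 400.  -101.2    2.8] twist 1.55
```

View pics/d13u.png

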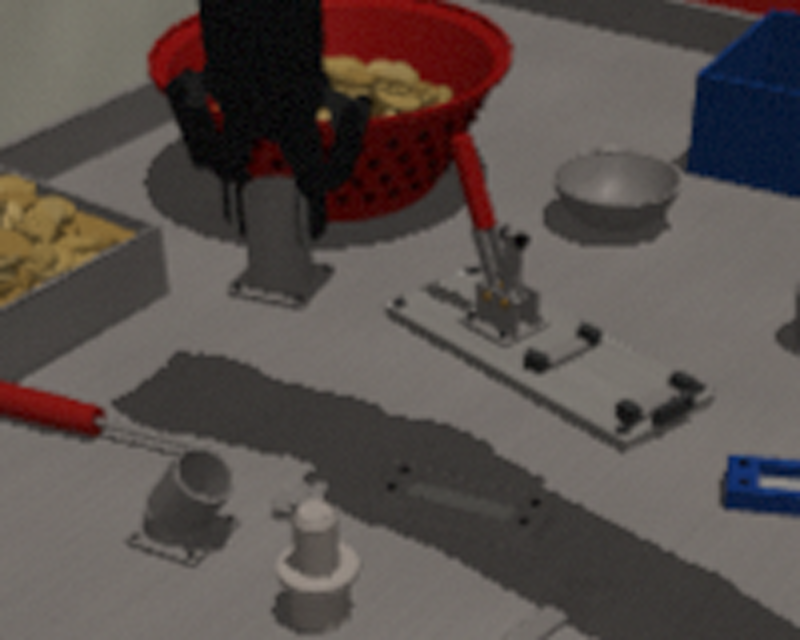

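View pics/w13u.png

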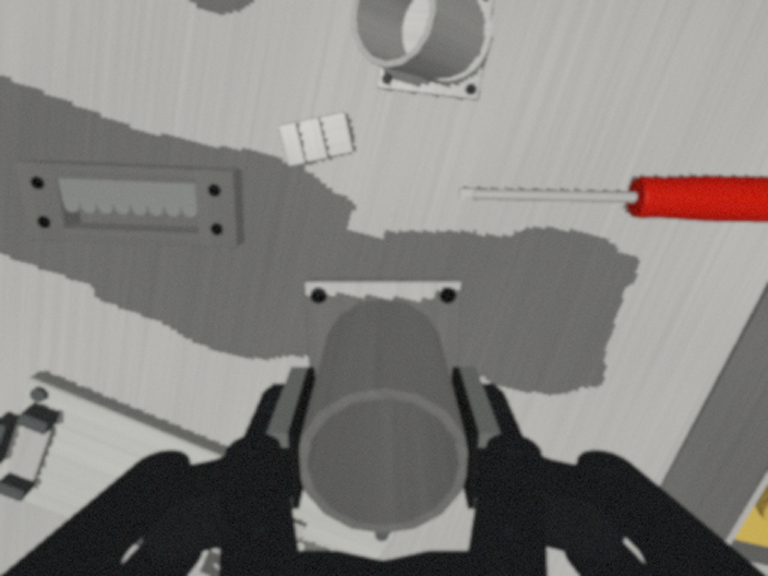

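Request:
drive_tool(
  plan=[
    {"dx":30,"dy":-8,"dz":-8,"twist":0.2},
    {"dx":72,"dy":-18,"dz":-15,"twist":0.4},
    {"dx":115,"dy":-29,"dz":-15,"twist":0.6},
    {"dx":158,"dy":-40,"dz":-15,"twist":0.8},
    {"dx":200,"dy":-50,"dz":-15,"twist":1.0},
  ],
)

```text
time: 15.15
ee_pos: [0.4998, 0.1161, 0.1805]
ee_rot: [0.664, 0.748, 0.001, 0.003]
contact_force: [1.3, 0.7, -2.3]
width: 0.0419
```

```bash
python3 - <<'E'
from h import *
go(.3978,.2953,.16,2.5)
E
```

```text
t 15.15 pos [499.8 116.1 180.5] yawy 6.8 F [ 1.3  0.7 -2.3] w 41.9 j7 -0.32
  -> d [190.  -80.3  19.5] twist 0.53
```

Request:
drive_tool(
  plan=[
    {"dx":42,"dy":-18,"dz":0,"twist":0.1},
    {"dx":84,"dy":-36,"dz":0,"twist":0.2},
    {"dx":125,"dy":-53,"dz":5,"twist":0.3},
    {"dx":162,"dy":-69,"dz":12,"twist":0.4},
    {"dx":185,"dy":-79,"dz":20,"twist":0.5},
  ],
)

```text
time: 15.65
ee_pos: [0.3977, 0.2932, 0.1598]
ee_rot: [0.689, 0.725, 0.002, 0.002]
contact_force: [1.2, -1.0, -2.1]
width: 0.0418
```

```bash
python3 - <<'E'
from h import *
go(.3978,.2953,.075,2.5)
shot('wrist','w14');V('w14').up('w14u')
E
```

```text
t 15.65 pos [397.7 293.2 159.8] yawy 2.9 F [ 1.2 -1.  -2.1] w 41.8 j7 -0.79
  -> d [ 2.1 -0.3 84.8] twist 0.05
```

View pics/w14u.png

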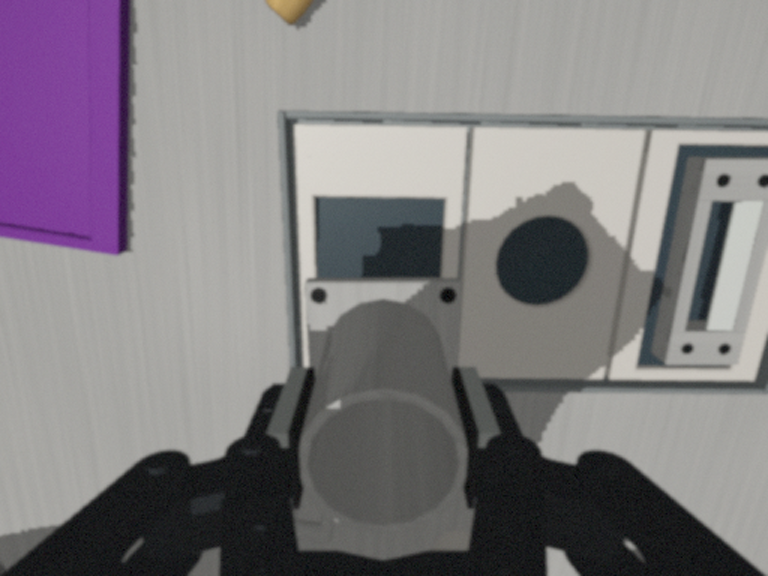

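```bash
python3 - <<'E'
from h import *
w=V('w14')
q=lambda u,v,z:np.round(w.pl(u/1.5,v/1.5,z)*1000,1)[:2]
t=np.radians(2.5); n=np.array([np.sin(t),-np.cos(t)])
a,b=q(315,197,.014),q(445,199,.014);print('pocket',a,b,(a+b)/2+37*n)
a,b=q(306,281,.131),q(460,281,.131);print('flange',a,b,np.linalg.norm(b-a),(a+b)/2+28*n)
print('round',q(542,260,.014))
E
```

```text
pocket [359.7 330.5] [432.8 333. ] [397.86391733 294.7852158 ]
flange [370.6 319.2] [424.8 321.8] 54.26232578870905 [398.92134285 292.5266498 ]
round [492.8 300.3]
```

Request:
drive_tool(
  plan=[
    {"dx":2,"dy":-1,"dz":25,"twist":0},
    {"dx":2,"dy":-1,"dz":55,"twist":0},
    {"dx":2,"dy":-1,"dz":80,"twist":0},
    {"dx":2,"dy":-1,"dz":96,"twist":0},
    {"dx":2,"dy":-1,"dz":102,"twist":0},
  ],
)

```text
time: 16.2
ee_pos: [0.3945, 0.2973, 0.0554]
ee_rot: [0.688, 0.726, 0.0, 0.001]
contact_force: [-0.2, -0.2, -1.5]
width: 0.042
```

```bash
python3 - <<'E'
from h import *
go(.3975,.2958,.043,2.5)
shot('wrist','w15');V('w15').up('w15u')
E
```

```text
t 16.2 pos [394.5 297.3  55.4] yawy 3.1 F [-0.2 -0.2 -1.5] w 42.0 j7 -0.83
  -> d [-1.7  2.9 12.4] twist 0.07
```

View pics/w15u.png

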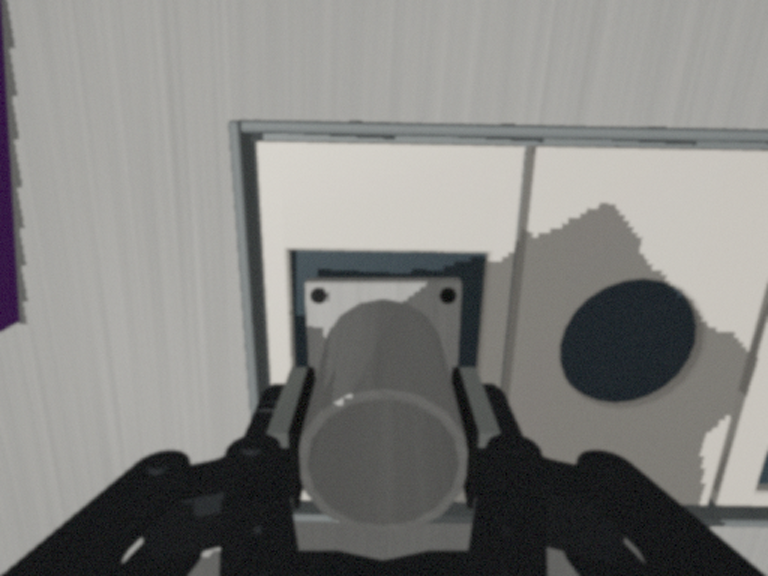

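Request:
drive_tool(
  plan=[
    {"dx":-2,"dy":3,"dz":2,"twist":0},
    {"dx":-2,"dy":3,"dz":5,"twist":0},
    {"dx":-2,"dy":3,"dz":8,"twist":0},
    {"dx":-2,"dy":3,"dz":9,"twist":0},
  ],
)

```text
time: 16.65
ee_pos: [0.3979, 0.2956, 0.0466]
ee_rot: [0.688, 0.726, 0.001, 0.001]
contact_force: [0.2, -0.1, -1.2]
width: 0.042
```

Request:
drive_tool(
  plan=[
    {"dx":0,"dy":0,"dz":1,"twist":0},
    {"dx":0,"dy":0,"dz":2,"twist":0},
  ],
)

```text
time: 16.85
ee_pos: [0.3981, 0.2958, 0.0451]
ee_rot: [0.688, 0.726, 0.001, 0.001]
contact_force: [-2.7, -1.7, 26.7]
width: 0.0422
```

Request:
drive_tool(
  plan=[
    {"dx":0,"dy":0,"dz":0,"twist":0},
    {"dx":0,"dy":0,"dz":0,"twist":0},
    {"dx":0,"dy":0,"dz":0,"twist":0},
  ],
  claw=62,
)

```text
time: 17.15
ee_pos: [0.3982, 0.2958, 0.0452]
ee_rot: [0.688, 0.726, 0.001, 0.001]
contact_force: [-0.0, -0.6, -0.9]
width: 0.0622
```

Request:
drive_tool(
  plan=[
    {"dx":0,"dy":0,"dz":-10,"twist":0},
    {"dx":0,"dy":0,"dz":-35,"twist":0},
    {"dx":0,"dy":0,"dz":-75,"twist":0},
    {"dx":0,"dy":0,"dz":-115,"twist":0},
    {"dx":0,"dy":0,"dz":-135,"twist":0},
  ],
)

```text
time: 17.65
ee_pos: [0.3982, 0.2963, 0.1838]
ee_rot: [0.688, 0.726, 0.003, 0.002]
contact_force: [0.3, 1.0, 0.9]
width: 0.0621
```

```bash
python3 - <<'E'
from h import *
go(.466,.069,.16,2.5)
shot('wrist','w16');V('w16').up('w16u')
E
```

```text
t 17.65 pos [398.2 296.3 183.8] yawy 3.0 F [0.3 1.  0.9] w 62.1 j7 -0.78
  -> d [-230.6   55.5   23.8] twist 0.07
```

View pics/w16u.png

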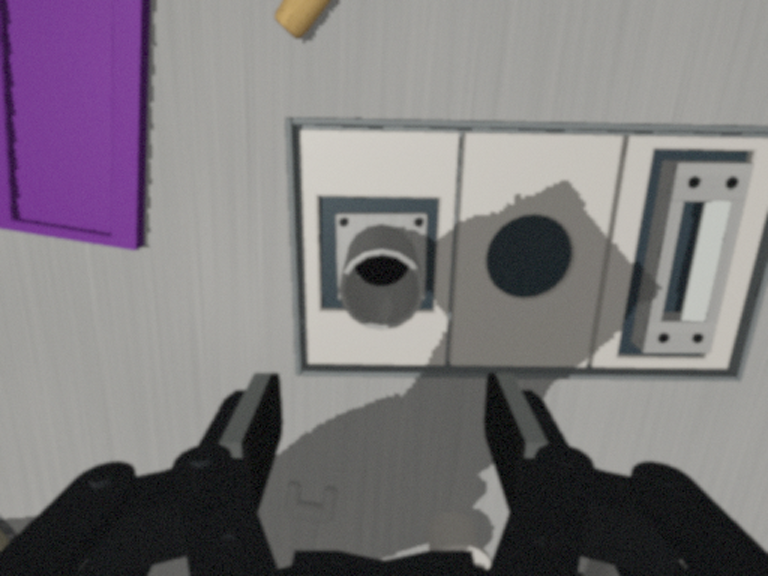

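Request:
drive_tool(
  plan=[
    {"dx":-40,"dy":9,"dz":0,"twist":0},
    {"dx":-85,"dy":20,"dz":0,"twist":0},
    {"dx":-130,"dy":30,"dz":0,"twist":0},
    {"dx":-175,"dy":41,"dz":0,"twist":0},
    {"dx":-205,"dy":48,"dz":10,"twist":0},
  ],
  claw=52,
)

```text
time: 18.2
ee_pos: [0.4586, 0.0916, 0.1766]
ee_rot: [0.689, 0.725, 0.005, 0.003]
contact_force: [-0.3, 0.9, -0.6]
width: 0.0518
```

```bash
python3 - <<'E'
from h import *
go(.466,.069,.16,2.5)
shot('wrist','w17');V('w17').up('w17u')
E
```

```text
t 18.2 pos [458.6  91.6 176.6] yawy 2.9 F [-0.3  0.9 -0.6] w 51.8 j7 -0.35
  -> d [-23.    6.   16.6] twist 0.05
```

View pics/w17u.png

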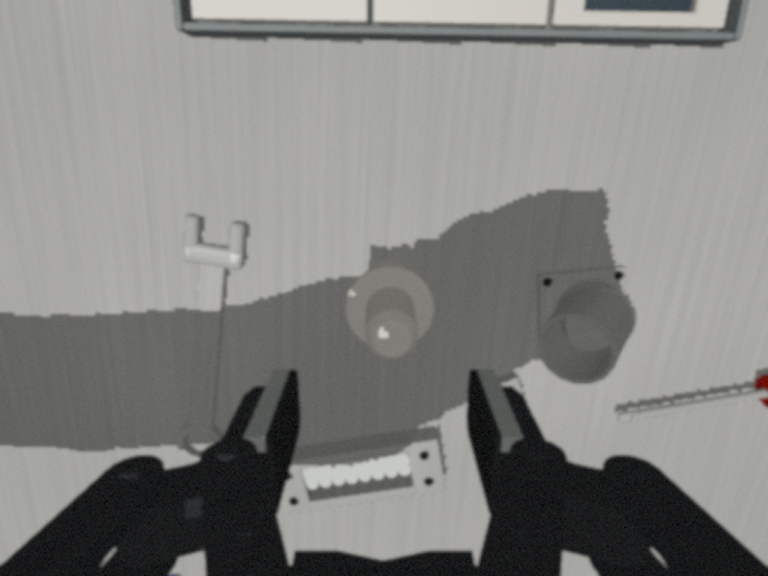

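```bash
python3 - <<'E'
from h import *
w=V('w17')
q=lambda u,v,z:np.round(w.pl(u/1.5,v/1.5,z)*1000,1)[:2]
print('collar',q(390,308,.041),'dome',q(390,333,.078),'grip cyl',q(390,333,.07))
print('crinkle',[q(*p,.018) for p in [(438,437),(445,475),(285,505)]])
go(.4655,.0695,.042,2.5)
E
```

```text
collar [466.5  68.8] dome [465.6  69. ] grip cyl [466.   65.6]
crinkle [array([505.8, -33.2]), array([513.4, -64.3]), array([400.1, -95.1])]
t 18.25 pos [458.7  87.4 174.8] yawy 2.6 F [-0.2 -4.6 -0.2] w 51.9 j7 -0.35
  -> d [-18.3   4.8 132.8] twist 0.02
```

Request:
drive_tool(
  plan=[
    {"dx":-10,"dy":4,"dz":15,"twist":0},
    {"dx":-18,"dy":6,"dz":45,"twist":0},
    {"dx":-18,"dy":6,"dz":80,"twist":0},
    {"dx":-18,"dy":6,"dz":105,"twist":0},
    {"dx":-18,"dy":6,"dz":115,"twist":0},
  ],
)

```text
time: 18.75
ee_pos: [0.4656, 0.0698, 0.0582]
ee_rot: [0.691, 0.723, 0.002, 0.002]
contact_force: [-0.9, -0.9, 0.3]
width: 0.0517
```

```bash
python3 - <<'E'
from h import *
go(.466,.069,.042,2.5)
E
```

```text
t 18.75 pos [465.6  69.8  58.2] yawy 2.6 F [-0.9 -0.9  0.3] w 51.7 j7 -0.35
  -> d [-0.8  0.3 16.2] twist 0.02
```

Request:
drive_tool(
  plan=[
    {"dx":-1,"dy":0,"dz":6,"twist":0},
    {"dx":-1,"dy":0,"dz":12,"twist":0},
    {"dx":-1,"dy":0,"dz":15,"twist":0},
    {"dx":-1,"dy":0,"dz":15,"twist":0},
  ],
)

```text
time: 19.15
ee_pos: [0.466, 0.0689, 0.0436]
ee_rot: [0.691, 0.723, 0.003, 0.002]
contact_force: [0.3, -0.6, -0.1]
width: 0.0521
```

Request:
drive_tool(
  plan=[
    {"dx":0,"dy":0,"dz":0,"twist":0},
    {"dx":0,"dy":0,"dz":0,"twist":0},
    {"dx":0,"dy":0,"dz":0,"twist":0},
    {"dx":0,"dy":0,"dz":0,"twist":0},
  ],
  claw=15,
)

```text
time: 19.55
ee_pos: [0.4663, 0.069, 0.0442]
ee_rot: [0.691, 0.723, 0.003, 0.003]
contact_force: [-0.9, -0.6, 6.3]
width: 0.0264
```

Request:
drive_tool(
  plan=[
    {"dx":0,"dy":0,"dz":-6,"twist":0},
    {"dx":0,"dy":0,"dz":-20,"twist":0},
    {"dx":0,"dy":0,"dz":-50,"twist":0},
    {"dx":0,"dy":0,"dz":-90,"twist":0},
    {"dx":0,"dy":0,"dz":-120,"twist":0},
  ],
)

```text
time: 20.05
ee_pos: [0.4651, 0.0688, 0.1665]
ee_rot: [0.691, 0.723, 0.003, 0.003]
contact_force: [1.0, 1.1, -1.3]
width: 0.0261
```

```bash
python3 - <<'E'
from h import *
go(.4935,.2997,.16,2.5)
shot('wrist','w18');V('w18').up('w18u')
shot('side','d18');V('d18').up('d18u',50,60,350,300,2.5)
E
```

```text
t 20.05 pos [465.1  68.8 166.5] yawy 2.6 F [ 1.   1.1 -1.3] w 26.1 j7 -0.32
  -> d [229.4  38.9   6.9] twist 0.02
```

View pics/d18u.png

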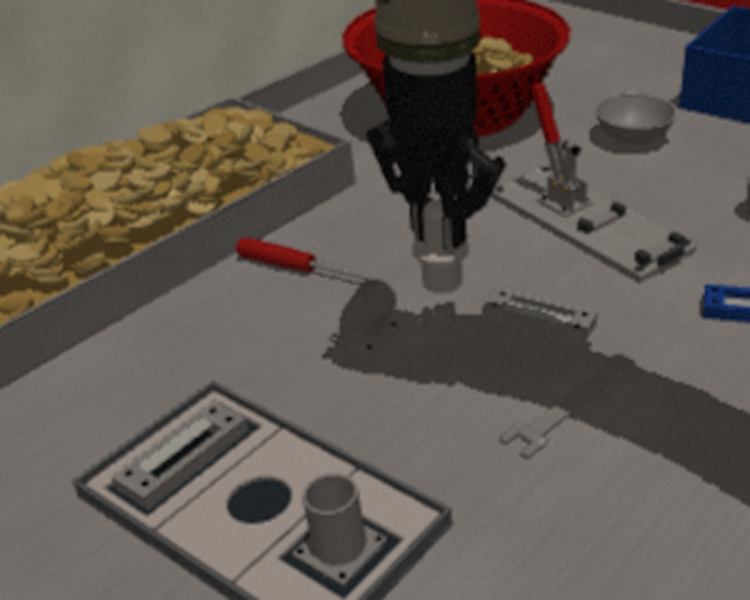

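View pics/w18u.png

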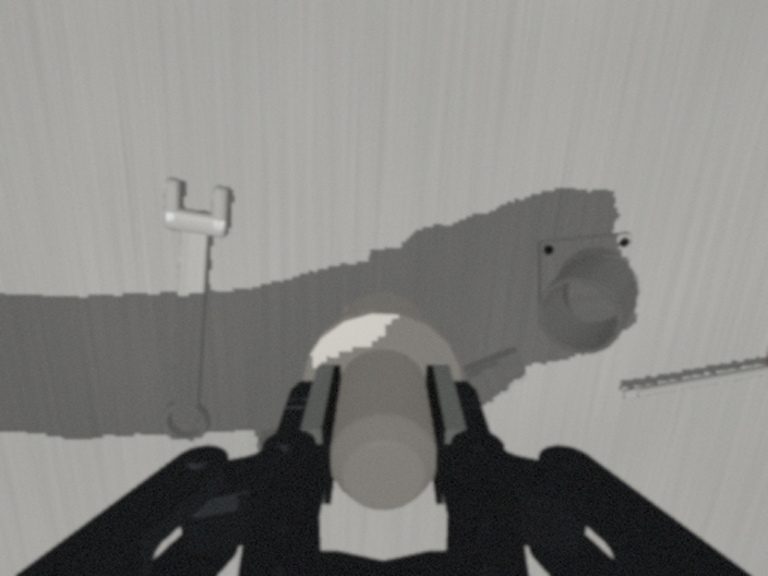

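Request:
drive_tool(
  plan=[
    {"dx":30,"dy":5,"dz":0,"twist":0},
    {"dx":75,"dy":13,"dz":0,"twist":0},
    {"dx":120,"dy":20,"dz":0,"twist":0},
    {"dx":165,"dy":28,"dz":0,"twist":0},
    {"dx":200,"dy":34,"dz":0,"twist":0},
  ],
)

```text
time: 20.65
ee_pos: [0.4912, 0.2732, 0.1683]
ee_rot: [0.69, 0.724, 0.006, 0.004]
contact_force: [-0.6, -0.3, -1.3]
width: 0.0264
```

```bash
python3 - <<'E'
from h import *
go(.4936,.2993,.11,2.5)
E
```

```text
t 20.65 pos [491.2 273.2 168.3] yawy 2.7 F [-0.6 -0.3 -1.3] w 26.4 j7 -0.64
  -> d [25.8  2.8 58.4] twist 0.03
```

Request:
drive_tool(
  plan=[
    {"dx":10,"dy":1,"dz":5,"twist":0},
    {"dx":19,"dy":3,"dz":20,"twist":0},
    {"dx":24,"dy":3,"dz":40,"twist":0},
    {"dx":24,"dy":3,"dz":55,"twist":0},
    {"dx":24,"dy":3,"dz":58,"twist":0},
  ],
)

```text
time: 21.15
ee_pos: [0.4927, 0.2952, 0.1076]
ee_rot: [0.691, 0.723, 0.003, 0.004]
contact_force: [-0.9, 0.0, -0.7]
width: 0.0265
```

```bash
python3 - <<'E'
from h import *
go(.4936,.2993,.065,2.5)
shot('wrist','w19');V('w19').up('w19u')
E
```

```text
t 21.15 pos [492.7 295.2 107.6] yawy 2.6 F [-0.9  0.  -0.7] w 26.5 j7 -0.69
  -> d [ 4.1  0.7 42.6] twist 0.02
```

View pics/w19u.png

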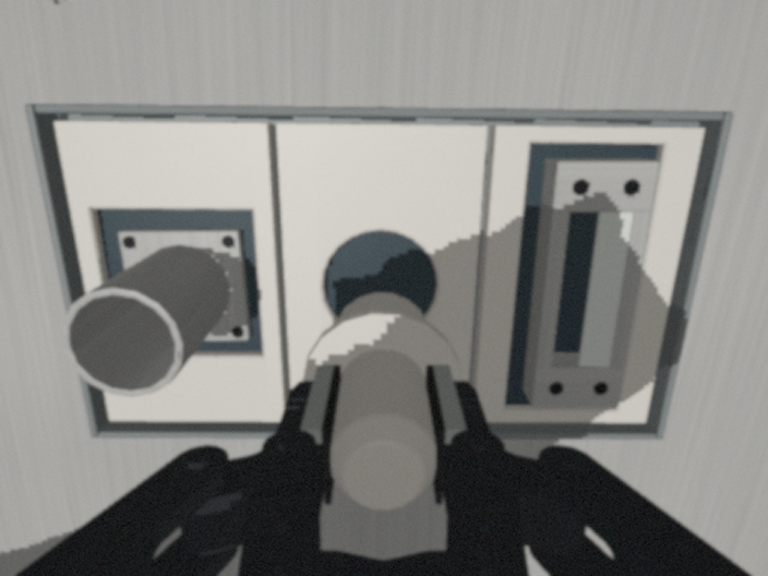

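```bash
python3 - <<'E'
from h import *
w=V('w19')
q=lambda u,v,z:np.round(w.pl(u/1.5,v/1.5,z)*1000,1)[:2]
print(q(324,283,.016),q(437,283,.016),q(380,231,.016), 'collar',q(305,365,.1045),q(461,365,.1045))
E
```

```text
[466.1 300. ] [520.6 302.3] [491.9 326.6] collar [468.9 301.8] [518.3 303.8]
```

Request:
drive_tool(
  plan=[
    {"dx":3,"dy":1,"dz":10,"twist":0},
    {"dx":4,"dy":1,"dz":22,"twist":0},
    {"dx":4,"dy":1,"dz":33,"twist":0},
    {"dx":4,"dy":1,"dz":40,"twist":0},
    {"dx":4,"dy":1,"dz":42,"twist":0},
  ],
)

```text
time: 21.7
ee_pos: [0.4939, 0.2991, 0.0651]
ee_rot: [0.691, 0.723, 0.003, 0.004]
contact_force: [0.4, -0.5, -0.8]
width: 0.0263
```

```bash
python3 - <<'E'
from h import *
go(.4936,.2993,.054,2.5)
shot('side','d20');V('d20').up('d20u',60,180,260,320,4)
E
```

```text
t 21.7 pos [493.9 299.1  65.1] yawy 2.6 F [ 0.4 -0.5 -0.8] w 26.3 j7 -0.7
  -> d [ 0.2 -0.4 11.1] twist 0.02
```

View pics/d20u.png

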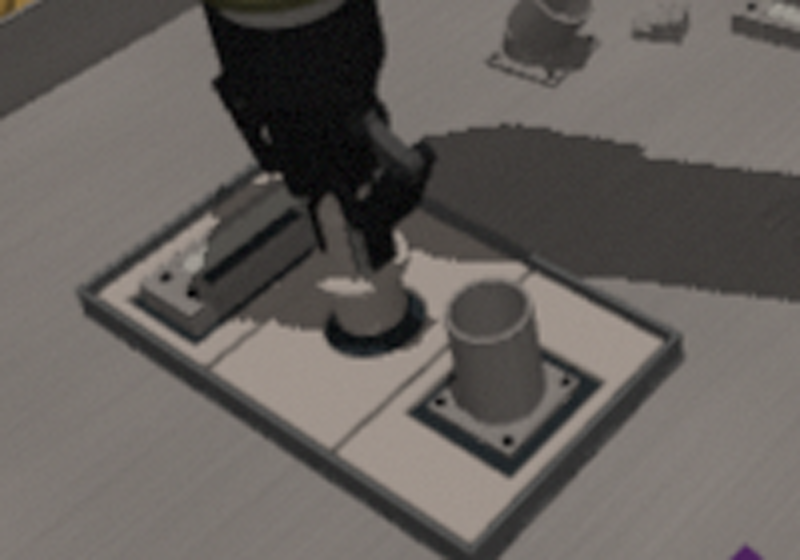

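Request:
drive_tool(
  plan=[
    {"dx":0,"dy":0,"dz":3,"twist":0},
    {"dx":0,"dy":0,"dz":6,"twist":0},
    {"dx":0,"dy":0,"dz":8,"twist":0},
    {"dx":0,"dy":0,"dz":9,"twist":0},
  ],
)

```text
time: 22.15
ee_pos: [0.4941, 0.2992, 0.0563]
ee_rot: [0.691, 0.723, 0.003, 0.004]
contact_force: [0.4, -0.5, -1.8]
width: 0.0267
```

Request:
drive_tool(
  plan=[
    {"dx":0,"dy":0,"dz":1,"twist":0},
    {"dx":0,"dy":0,"dz":2,"twist":0},
  ],
)

```text
time: 22.35
ee_pos: [0.4942, 0.2993, 0.0543]
ee_rot: [0.691, 0.723, 0.003, 0.004]
contact_force: [-0.9, -0.4, -1.4]
width: 0.0265
```

Request:
drive_tool(
  plan=[
    {"dx":0,"dy":0,"dz":1,"twist":0},
    {"dx":0,"dy":0,"dz":1.5,"twist":0},
  ],
)

```text
time: 22.55
ee_pos: [0.4943, 0.2993, 0.0542]
ee_rot: [0.691, 0.723, 0.003, 0.004]
contact_force: [-4.6, -3.3, 23.2]
width: 0.0268
```

Contact with the floor at 54 mm, as expected (44 + 10 mm). I'll release it and retract.

Request:
drive_tool(
  plan=[
    {"dx":0,"dy":0,"dz":0,"twist":0},
    {"dx":0,"dy":0,"dz":0,"twist":0},
    {"dx":0,"dy":0,"dz":0,"twist":0},
  ],
  claw=46,
)

```text
time: 22.85
ee_pos: [0.4943, 0.2994, 0.0542]
ee_rot: [0.691, 0.723, 0.004, 0.004]
contact_force: [0.3, 0.0, -1.1]
width: 0.0457
```

Request:
drive_tool(
  plan=[
    {"dx":0,"dy":0,"dz":-10,"twist":0},
    {"dx":0,"dy":0,"dz":-35,"twist":0},
    {"dx":0,"dy":0,"dz":-75,"twist":0},
    {"dx":0,"dy":0,"dz":-110,"twist":0},
    {"dx":0,"dy":0,"dz":-130,"twist":0},
  ],
)

```text
time: 23.35
ee_pos: [0.4936, 0.2998, 0.1876]
ee_rot: [0.691, 0.723, 0.005, 0.004]
contact_force: [0.2, -0.5, -0.6]
width: 0.046
```

Request:
drive_tool(
  plan=[
    {"dx":-20,"dy":0,"dz":-5,"twist":0},
    {"dx":-45,"dy":0,"dz":-10,"twist":0},
    {"dx":-65,"dy":0,"dz":-20,"twist":0},
    {"dx":-75,"dy":0,"dz":-25,"twist":0},
    {"dx":-75,"dy":0,"dz":-25,"twist":0},
  ],
)

```text
time: 23.85
ee_pos: [0.4972, 0.2237, 0.2135]
ee_rot: [0.692, 0.722, 0.006, 0.005]
contact_force: [0.3, -0.2, -0.1]
width: 0.0458
```

```bash
python3 - <<'E'
from h import *
go(.4936,.2993,.2,2.5)
shot('wrist','w21');V('w21').up('w21u')
shot('side','d21');V('d21').up('d21u')
shot('scene','s21');V('s21').up('s21u')
E
```

```text
t 23.85 pos [497.2 223.7 213.5] yawy 2.5 F [ 0.3 -0.2 -0.1] w 45.8 j7 -0.55
  -> d [75.7 -0.5 13.6] twist -0.0
```

View pics/w21u.png

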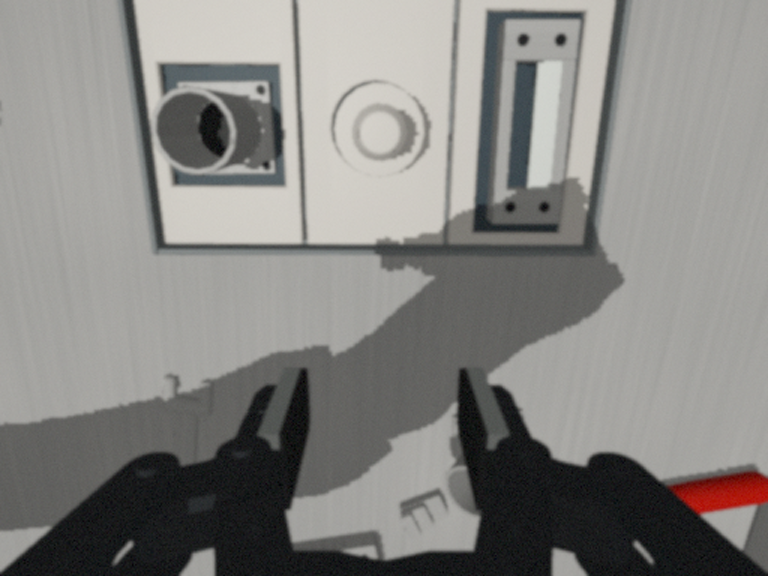

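View pics/d21u.png

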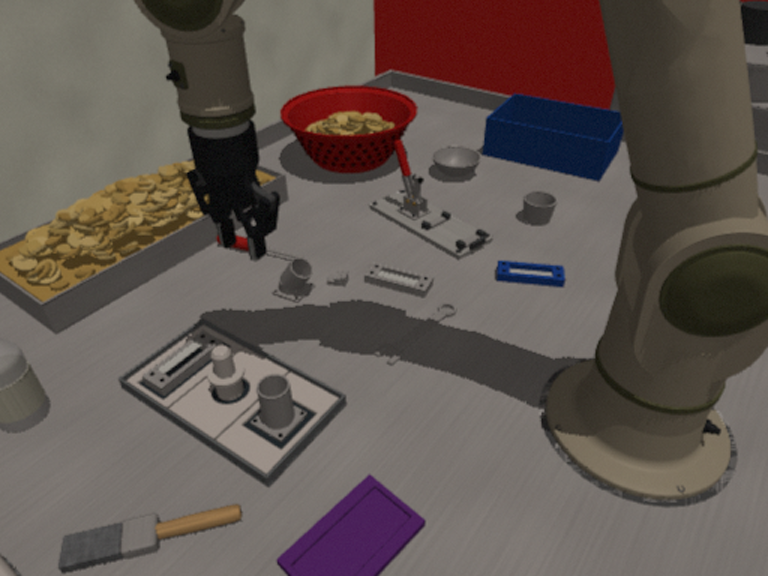

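View pics/s21u.png

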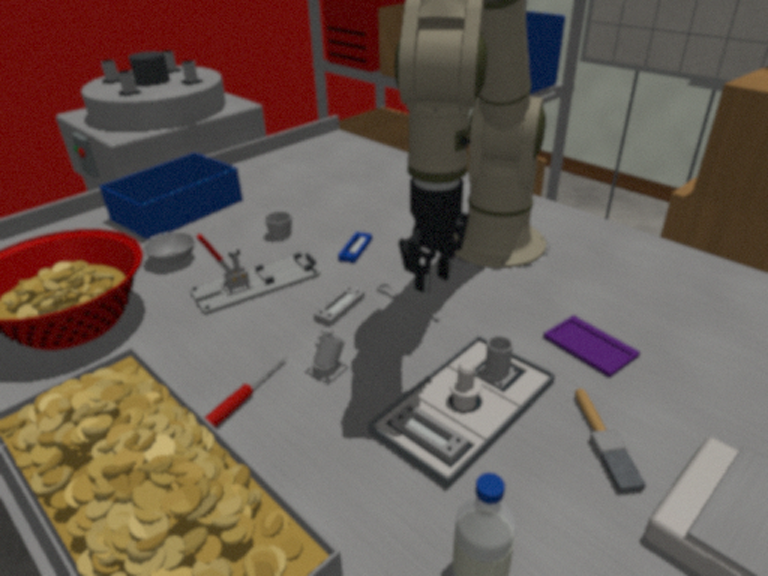

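```bash
python3 - <<'E'
from h import *
w=V('w21')
q=lambda u,v,z:np.round(w.pl(u/1.5,v/1.5,z)*1000,1)[:2]
print('pusher dome',q(380,131,.09),'collar',q(378,127,.051), 'tgt 493.6,299.3')
print('cass holes',np.mean([q(*p,.028) for p in [(523,40),(560,40),(510,207),(544,207)]],0),'tgt 589.8,302.6')
print('tube top',q(195,130,.08),'tgt 397.9,294.8')
n=w.pl(0,0,0)
job.sign_off()
E
```

```text
pusher dome [495.4 299.1] collar [494.6 300.3] tgt 493.6,299.3
cass holes [590.7   303.675] tgt 589.8,302.6
tube top [400.4 295.3] tgt 397.9,294.8
the job is handed in; nothing more can be done
```

I finished the tray and handed the job in at about 24 s on the robot's clock. No verdict is reported on sign-off.

- **What I did:** I flipped the toggle clamp up with the cassette still in its seat, and it stays open at about 1.15 rad (estimated from pictures; limit 0.95). Then I put the plain cassette in the long nest, the straight tube in the square one and the pusher in the round one. I lowered each in small steps until it touched the floor (21–27 N on the wrist sensor), then released it and backed off.
- **Last checks:** In the last wrist picture the cassette was about 1.5 mm from its nest's centre, the tube about 2.5 mm and the pusher about 2 mm (limit 14 mm). All three made floor contact about 10 mm above the table, and they look upright and flat in all three cameras.
- **Left alone:** By eye, the leaning tube and crinkle cassette are where they began; I did not measure them again. The gripper was clear of everything and read no load.
- **Disagreements:** The cameras differed by 2–4 mm on the nest positions, so I used the wrist-camera values. I had guessed the nests lay about 2 mm above the table, but the floor contacts point to about 4 mm. One move call was refused for a missing field and sent again; nothing moved.

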